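# Walk the power supply home under the bench shelf

## Task

Walk the heavy dark metal power supply forward under the slatted wooden shelf on the jewellery bench until its far side sits squarely against the shelf's low back lip. Move it with short pushes on the two rubber corner guards that face you, one corner at a time in turn: left first, then right, then left, then right, and on like that for as long as it needs. Do not press on the panel of controls between the guards, keep the supply flat on the bench, and leave the other things on the bench and on the shelf where they are.

Things in the scene. Friction and masses are not known exactly. Their poses are not given: they have to be found in the camera images.
- supply: Dark steel power supply 110 mm (x, guards included) x 180 (y) x 65 high, 0.8 to 1 kg, loose, flat underside on the bench, too wide to grasp. Origin: centre of the underside; +x the way to travel (away from robot), +y its left. Starts 75 to 105 mm short of home, turned up to 0.2 rad. Slides under 2 to 7 N and stays put; a push on one guard also turns it, and the other guard stays or falls back a little
- guard_left: Black rubber guard on the supply's near left corner (+y). Its flat pushing face, 45 mm wide (y) and 58 mm high, looks to the supply's -x and is the rearmost part of the case. Origin: centre of that face, 33 mm above the bench, 67.5 mm to the left of the supply's middle. Axes as the supply's
- guard_right: The same on the near right corner (-y), 67.5 mm to the right of the supply's middle
- panel: Aluminium control panel, 84 mm wide (y) x 56 mm high, between the two guards on the near side of the supply, set 4 mm further in than the guards' faces, with a meter, a knob and two brass terminals; the knob sticks out 9 mm past the guards' faces, 35 mm or less from the middle (y). Origin: centre of the panel. Not to be pressed
- front_left (a point): Point on the supply's far side (55 mm ahead of its origin, 80 mm to the left, 12.5 mm above the bench): the part that must meet the lip
- front_right (a point): The same point 80 mm to the right
- shelf: Fixed wooden bridge shelf, 140 mm deep (x) x 300 wide (y); slatted top 150 to 166 mm above the bench; side walls 270 mm apart inside; near side open. Origin: on the bench under its middle; +x to the back lip. Near edge 70 mm before the origin. With the supply home (centre at this origin's x) the guards' faces are 15 mm inside that edge: the tool must lean back for the last pushes
- lip (a point): Centre of the near face of the shelf's back lip, a fixed strip 25 mm high across the back, 55 mm beyond the shelf's origin
- jar: Glass jar with metal lid, 60 mm diameter, 70 mm high, on the shelf's top; leave alone. Origin: centre of its underside
- pillbox: Plywood box 70 x 90 x 30 mm on the shelf's top; leave alone. Origin: centre of its underside
- wire_spool: Copper wire spool, 64 mm diameter, 50 mm high, upright beside the shelf's right wall; leave alone. Origin: centre of its underside
- tins: Stack of round aluminium tins, 68 mm diameter, 60 mm high, beside the shelf's left wall; leave alone. Origin: centre of its underside
- rotary_tool: Grey hand-held rotary tool, about 150 mm long, 42 mm wide, 36 mm high, lying on the bench to the right; leave alone. Origin: under its body
- bench_block: Square steel bench block 80 x 80 x 22 mm lying on the bench to the left; leave alone. Origin: centre of its underside
Things that resemble listed ones, but are neither listed nor needed, are in the scene too. Of the things like the supply, leave any that is orange; of the rest the larger one is meant.

How it is judged:
By the outcome, as a careful person would: the job done as asked, in the order asked, and still so for the second after the job is handed in, with the robot touching nothing.
It also fails if it takes over 58 s, if anything falls off the work surface, if the arm or the gripper's body presses on something with over 40 N, if the wrist force passes 120 N, or if a joint passes its speed limit or range.

## Robot

A 6-joint arm with a two-finger parallel gripper is mounted at the origin on the work surface. World frame = base frame: x ahead of the robot, y to its left, z up, the work surface at z = 0. Lengths are in mm, angles in rad, forces in N, time in s.
With the tool pointing down it reaches from about 350 to 875 mm from the base axis. Payload 4.2 kg.
Tool frame: the origin (TCP) lies at the very end of the fingers, on their centre line; the grasp point (between the pads) lies arm.grip_depth behind it (arm.grip_depth is the distance from the TCP to the grasp point, in mm); z points along the fingers, y is the direction in which the jaws open and shut (so a half turn about z gives the same grasp; the last joint's range is limited). The gripper opens to 85 mm and grips with 20 to 120 N. Pads are 22 mm wide; open, the fingers measure 114 mm over their backs; the gripper's body (76 mm by 85 mm) begins 54 mm behind the grasp point. The pads swing forward as they close: fully open they stand 13 mm farther back than shut.
Start: joints at [1.515, 0.385, 0.008, 0, -1.194, -0.259], TCP at [193.484, 594.275, 231.312] pointing down, gripper open.
Joint ranges: [-3.14, 3.14], [-1.21, 2.06], [-1.07, 1.41], [-3.16, 2.05], [-2.99, -0.16], [-3.1, 3.1]. Speed limits (rad/s): [2.79, 2.79, 3.14, 3.14, 3.14, 3.14].

## Interface

Orientations are given as a unit quaternion [x, y, z, w].
In Python, from bench import arm, optics, workorder gives the robot as it stands. The module is installed in compiled form; this text tells all that it offers.
- The arm moves only by the tool play_rows, never from a script. Its arguments are lists of equal length, an entry for each row: "travel": the shift along the tool's x, y, z in m, a list of three; "rotation": the turn, a rotation vector about the tool's x, y, z in rad, a list of three; "grip": the opening, from 0 (shut) to 1 (fully open). In form: {"travel": [[x, y, z], ...], "rotation": [[rx, ry, rz], ...], "grip": [grip, ...]}. A call has 1 to 12 rows; each row shifts and turns the commanded pose from where the row before left it, along the tool's axes as they then stand; what a row does not reach is not made up. A row lasts 1/12 s, in which the tool goes at most 41.7 mm and 7.16 degrees, less where a joint would pass 70% of its speed; a pose out of reach is approached as far as the arm can. A call is refused whole if a number of a shift passes 0.0417 or a number of a turn 0.125, either way. A call with a gripper value outside its range is refused whole. The fingers move at their own pace and stop on an object; the grip force is fixed at half the most. Time passes only in rows, so rows that do not move let the fingers close. It gives the time, the measured TCP pose, the force and the opening at its end, in the units of the state.
- arm.read_state(): the state, without advancing time (a new reading comes with each control period).
- optics.get_image(name): name is "side" or "top"; returns a dict with "image" (384x512x3 uint8, blue, green, red), "depth" (384x512 float32, mm along the optical axis (not along the pixel's ray), 0 where there is no reading), "camera_matrix" (3x3 intrinsics, pixels), "k1" (the pictures are not rectified: a ray, as slopes to the right and down, at radius r is drawn at 1 + k1 r^2 times it, then the intrinsics apply), "R" (3x3) and "t" (3): a world point X has camera coordinates R X + t. Camera axes: x right, y down, z forward; pixel columns grow to the right and rows downward; lengths in mm; the calibration is good to about 2 mm. A picture is of the moment at which its call begins.
- workorder.job_done(): hands the job in, once; it reports no verdict.
The state is a dict: "clock": time; "joints": joint angles; "joint_vel": joint speeds; "joint_efforts": joint torques, N m; "position": TCP position; "ee_rot": TCP orientation; "contact_force": force on the tool from outside, world axes, zero at the start; "wrist_torque": the same for the moment, N m; "gripper_width": finger opening in mm.
Only numpy, scipy, OpenCV 4.12 (cv2) and the standard library are available. Lean on these libraries where they do the work, as an engineer would, in place of code of your own. Each camera call takes 0.05 s, during which the arm holds its last target. There are 200 camera calls.

## Working session

There is one attempt and no reset: what is moved stays moved. The work goes in short steps, Python scripts to look and compute and a tool call to move; the robot and the scene stay as the last step left them, time stands still between calls to the robot, and variables do not carry over. Pictures are saved under pics/ and viewed, about 8 in all and at most 12, crops included, and the job is handed in when it is done.

Besides the shell and the picture viewer there is one more tool, called after "Emit:" by a JSON object that holds its "method" and its "body", one argument or row to a line. play_rows: Moves the arm, as the interface text tells. Its arguments: {"type":"object","properties":{"travel":{"type":"array","items":{"type":"array","items":{"type":"number"}}},"rotation":{"type":"array","items":{"type":"array","items":{"type":"number"}}},"grip":{"type":"array","items":{"type":"number"}}},"required":["travel","rotation","grip"]}

```bash
mkdir -p pics; cat > h.py <<'E'
import numpy as np, cv2
from bench import arm, optics, workorder
def grab(n,save=None):
    d=optics.get_image(n)
    if save: cv2.imwrite('pics/'+save,d['image'])
    return d
def world(d,u,v,z=None):
    """pixel -> world; by depth, or on plane z"""
    K=d['camera_matrix']; k1=d['k1']
    x=np.array([(u-K[0,2])/K[0,0],(v-K[1,2])/K[1,1]]); s=x.copy()
    for _ in range(20): s=x/(1+k1*(s@s))
    R,t=np.array(d['R']),np.array(d['t']); r=R.T@np.array([s[0],s[1],1]); c=-R.T@t
    k=(z-c[2])/r[2] if z is not None else d['depth'][int(round(v)),int(round(u))]
    return c+k*r
def proj(d,P):
    p=np.array(d['R'])@P+np.array(d['t']); s=p[:2]/p[2]; s=s*(1+d['k1']*(s@s)); K=d['camera_matrix']
    return np.array([K[0,0]*s[0]+K[0,2],K[1,1]*s[1]+K[1,2]])
E
python3 - <<'E'
from h import *
a=grab('top','top0.png'); b=grab('side','side0.png')
for d in (a,b): print(-np.array(d['R']).T@d['t'], np.round(d['R'],2).tolist(), d['k1'], d['camera_matrix'][0,0])
s=arm.read_state(); print(s); print(arm.grip_depth)
E
```

```text
[ 262.42770543  -32.12486408 1456.51826744] [[0.04, -1.0, 0.0], [-0.98, -0.04, -0.21], [0.21, 0.0, -0.98]] -0.15610939714556082 444.9370479089504
[ 401.43584046  748.6151593  1088.65854034] [[-0.98, -0.18, -0.01], [-0.13, 0.77, -0.62], [0.11, -0.61, -0.79]] -0.10739462231524033 449.86240089451087
{'clock': 0.1, 'joints': array([ 1.51461357e+00,  3.85463841e-01,  6.76022175e-03, -4.37850306e-04,
       -1.19399862e+00, -2.58603908e-01]), 'joint_vel': array([ 0.00206429, -0.00136352,  0.00311697,  0.00314127, -0.00232157,
        0.00061362]), 'joint_efforts': array([-7.62512700e-04, -3.93323243e+01,  1.88927972e+01,  4.19790924e+00,
       -2.59833956e-03,  2.21642267e-06]), 'position': array([193.32743186, 593.7971264 , 230.33921113]), 'ee_rot': array([ 9.87626090e-01, -1.56823969e-01, -1.06164248e-04,  9.68639029e-04]), 'contact_force': array([0.45277701, 0.57230068, 0.63340451]), 'wrist_torque': array([ 0.0355866 , -0.0111745 ,  0.03461956]), 'gripper_width': 85.75862728327822}
18.700000000000003
```

View pics/top0.png

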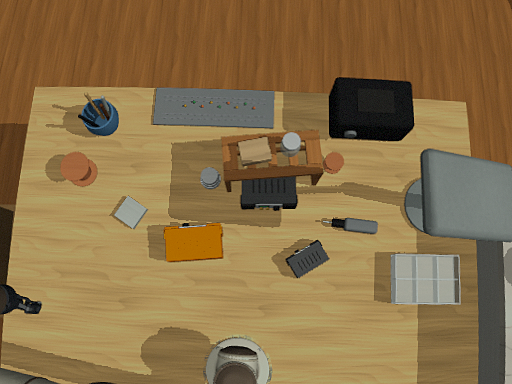

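View pics/side0.png

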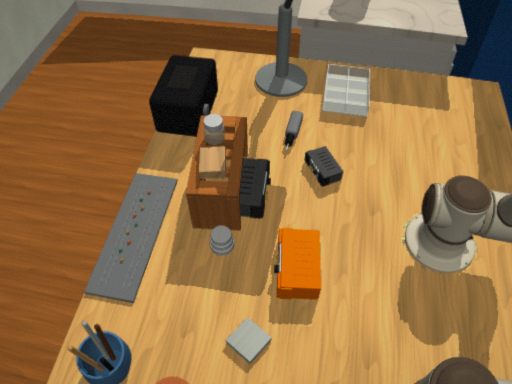

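The supply (larger dark box) is at top-view (268,192), partly under the shelf at (270,155). The smaller dark look-alike is at (307,258) and the orange one at (194,242). I'll measure from the depth points next.

```bash
cat >> h.py <<'E'
def cloud(d):
    h,w=d['depth'].shape; K=d['camera_matrix']
    v,u=np.mgrid[0:h,0:w]
    s=cv2.undistortPoints(np.stack([u,v],-1).reshape(-1,1,2).astype(np.float64),K,np.array([d['k1'],0,0,0.])).reshape(h,w,2)
    p=np.dstack([s,np.ones((h,w))])*d['depth'][...,None]
    return (p-np.array(d['t']))@np.array(d['R'])
E
python3 - <<'E'
from h import *
for n in ('top','side'):
    d=grab(n); W=cloud(d); d['depth'];
    X,Y,Z=W[...,0],W[...,1],W[...,2]; ok=d['depth']>0
    m=ok&(Z>-15)&(Z<15)&(X>300)&(X<700)&(abs(Y)<300); print(n,'bench z',np.median(Z[m]),Z[m].std())
    def rect(m,name):
        k,l,st,_=cv2.connectedComponentsWithStats(m.astype(np.uint8)); 
        if k<2: return print(name,'none')
        i=1+np.argmax(st[1:,4]); P=W[l==i]
        print(name,st[i].tolist(),'z',np.round(np.percentile(P[:,2],[5,50,95]),1),'rect',cv2.minAreaRect(P[:,:2].astype(np.float32)),
          'x',np.round(np.percentile(P[:,0],[0.5,99.5])),'y',np.round(np.percentile(P[:,1],[.5,99.5])))
    reg=ok&(X>450)&(X<850)&(abs(Y)<300)
    hsv=cv2.cvtColor(d['image'],cv2.COLOR_BGR2HSV)
    rect(reg&(Z>157)&(Z<178),'shelf top')
    rect(reg&(Z>50)&(Z<75)&(hsv[...,2]<90)&(hsv[...,1]<120),'supply top')
    c=d['image'][110:235,190:345] if n=='top' else d['image'][100:240,180:290]
    cv2.imwrite(f'pics/{n}_c.png',cv2.resize(c,None,fx=5,fy=4.5 if n=='top' else 4.2,interpolation=cv2.INTER_CUBIC) if n=='top' else cv2.resize(c,None,fx=4.2,fy=4.2,interpolation=cv2.INTER_CUBIC))
E
```

```text
top bench z 0.6480885314190016 3.228805094559298
shelf top [222, 130, 101, 52, 2777] z [161.6 166.6 171.5] rect ((657.1152954101562, -82.60066223144531), (144.0406951904297, 299.2084045410156), 6.878173351287842) x [574. 737.] y [-232.   68.]
supply top [241, 176, 56, 31, 1466] z [60.3 65.7 70.6] rect ((562.7343139648438, -78.50524139404297), (96.18211364746094, 177.55540466308594), 3.856978178024292) x [514. 612.] y [-167.    7.]
side bench z -0.5257412230971115 2.7417341470535166
shelf top [186, 115, 61, 83, 2519] z [161.2 165.2 169.8] rect ((656.7777099609375, -81.74313354492188), (140.82321166992188, 307.3125915527344), 6.712608337402344) x [574. 737.] y [-232.   75.]
supply top [240, 158, 29, 52, 1216] z [57.5 63.7 67.2] rect ((553.915771484375, -77.14887237548828), (79.36647033691406, 188.98162841796875), 6.355072498321533) x [515. 599.] y [-168.   14.]
```

View pics/top_c.png

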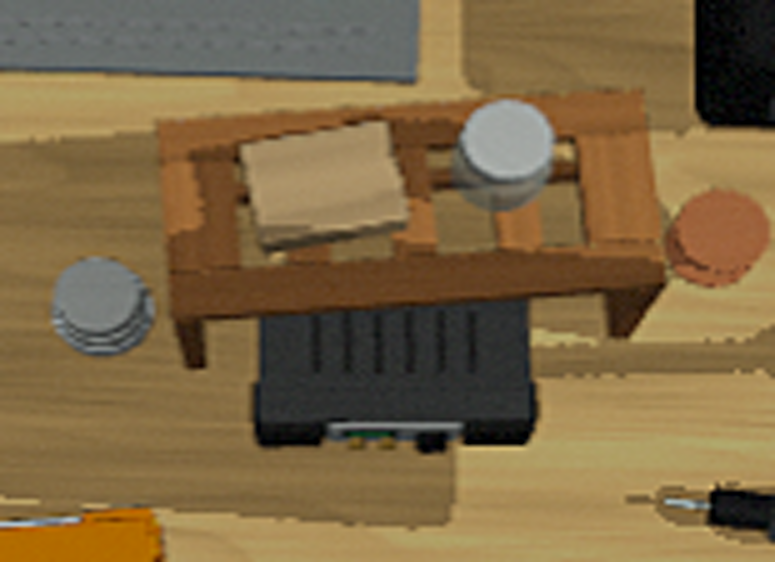

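The crop shows the shelf, with supply guards at crop (255-325,440) and (465-535,440), and the knob near the right guard at (432,443). Next I'll measure the guard faces precisely.

```bash
cat >> h.py <<'E'
SH=np.array([657.,-82.2]); SY=0.119
def to_shelf(p):
    c,s=np.cos(SY),np.sin(SY); q=np.asarray(p)[...,:2]-SH
    return np.stack([q@[c,s],q@[-s,c]],-1)
def from_shelf(a):
    c,s=np.cos(SY),np.sin(SY); return SH+np.array([c*a[0]-s*a[1],s*a[0]+c*a[1]])
def supply(d,verbose=1):
    """near-top edge and sides of supply from point cloud + colour: shelf-frame left/right face centres, yaw rel shelf"""
    W=cloud(d); hsv=cv2.cvtColor(d['image'],cv2.COLOR_BGR2HSV)
    P=to_shelf(W); m=(d['depth']>0)&(P[...,0]>-190)&(P[...,0]<30)&(abs(P[...,1])<130)&(W[...,2]>8)&(W[...,2]<80)&(hsv[...,2]<75)&(hsv[...,1]<120)
    k,l,st,_=cv2.connectedComponentsWithStats(cv2.morphologyEx(m.astype(np.uint8),cv2.MORPH_CLOSE,np.ones((3,3))))
    if k<2: return None
    b=(l==1+np.argmax(st[1:,4]))
    g=d['image'].max(2).astype(float)
    pts=[]
    for u in np.unique(np.where(b)[1]):
        v=np.where(b[:,u])[0].max()      # last dark row, refine to half level
        lo=g[v-1,u]; hi=g[min(v+4,383),u]; h=(lo+hi)/2
        for k2 in range(v-1,v+4):
            if g[k2,u]<h<=g[k2+1,u]: pts.append(world(d,u,k2+(h-g[k2,u])/(g[k2+1,u]-g[k2,u]),4.)); break
    F=to_shelf(np.array(pts)); y0,y1=F[:,1].min(),F[:,1].max(); mid=(y0+y1)/2
    G=F[(abs(F[:,1]-mid)>48)&(abs(F[:,1]-mid)<85)]
    for _ in range(3):
        c=np.polyfit(G[:,1],G[:,0],1); r=G[:,0]-np.polyval(c,G[:,1]); G=G[abs(r)<max(2.5,1.5*r.std())]
    yaw=-np.arctan(c[0])
    if verbose: print('n',len(G),'res %.1f'%r.std(),'y ext %.0f %.0f'%(y0,y1),'yaw %.3f'%yaw,'guard x L %.1f R %.1f (home -55)'%(np.polyval(c,mid+67.5),np.polyval(c,mid-67.5)),'mid y %.1f'%mid)
    return c,mid,yaw
E
python3 - <<'E'
from h import *
for n in('top','top'): 
    d=grab(n); c,mid,yaw=supply(d)
    for s in(67.5,-67.5): print(from_shelf([np.polyval(c,mid+s),mid+s]))
# independent check: shelf corners' legs / near edge of shelf top in image
print([np.round(proj(d,np.append(from_shelf(a),166)),1) for a in ([-70,150],[-70,-150],[70,150],[70,-150])])
E
```

```text
n 21 res 0.3 y ext -76 106 yaw -0.074 guard x L -133.8 R -143.9 (home -55) mid y 15.2
[514.33256719 -15.99273117]
[ 520.37713676 -151.23155287]
n 21 res 0.4 y ext -76 107 yaw -0.074 guard x L -133.8 R -143.8 (home -55) mid y 15.3
[514.30725331 -15.84608163]
[ 520.3648997  -151.08333981]
[array([223.9, 180.2]), array([323.5, 172.4]), array([220.8, 135.9]), array([318.1, 128.6])]
```

Emit:
{"method": "play_rows", "body": {
  "travel": [
    [0,0,0],
    [0,0,0],
    [0,0,0],
    [0,0,0],
    [0,0,0],
    [0,0,0],
    [0,0,0],
    [0,0,0],
    [0,0,0],
    [0,0,0],
    [0,0,0]
  ],
  "rotation": [
    [0,0,-0.109],
    [0,0,-0.109],
    [0,0,-0.108],
    [0,0,-0.108],
    [0,0.1,0],
    [0,0.1,0],
    [0,0.1,0],
    [0,0.1,0],
    [0,0.1,0],
    [0,0.1,0],
    [0,0,0]
  ],
  "grip": [0,0,0,0,0,0,0,0,0,0,0]
}}

```text
clock: 1.22
position: [192.2, 592.3, 228.6]
ee_rot: [0.953, 0.06, 0.297, -0.015]
contact_force: [-0.2, -1.2, -1.2]
gripper_width: 0.0
```

```bash
cat >> h.py <<'E'
from scipy.spatial.transform import Rotation as Ro
def tip():
    s=arm.read_state(); R=Ro.from_quat(s['ee_rot']).as_matrix(); t=s['position']+11*R[:,0]
    return s,R,t
def go(*goals,z=None):
    """print tool-axis shifts (mm) taking the contact edge through shelf-frame goals (x,y,z)"""
    s,R,t=tip(); print('clock %.2f'%s['clock'],'tip shelf',np.round(to_shelf(t),1),'z %.1f'%t[2],'heading %.3f'%np.arctan2(R[1,0],R[0,0]),'tilt %.3f'%np.arctan2(R[2,0],np.hypot(R[0,0],R[1,0])),'roll %.3f'%R[2,1],'q',np.round(s['joints'],2),'F',np.round(s['contact_force'],1),'w %.1f'%s['gripper_width'])
    p=t
    for g in goals:
        w=np.append(from_shelf(g[:2]),g[2]); v=R.T@(w-p); p=w; n=max(1,int(np.ceil(abs(v).max()/40)))
        print('to',g,'total',np.round(v,1),'rows',n,'each',np.round(v/n/1000,4).tolist())
E
python3 -c "
from h import *
go((-190,86,230),(-190,86,32))"
```

```text
clock 1.22 tip shelf [-372.4  725. ] z 234.8 heading 0.129 tilt 0.604 roll 0.007 q [ 1.73  0.34 -0.45  0.76 -0.97 -0.53] F [-0.2 -1.2 -1.2] w 0.0
to (-190, 86, 230) total [142.2 639.8 109.6] rows 16 each [0.0089, 0.04, 0.0069]
to (-190, 86, 32) total [-112.4   -1.4  163. ] rows 5 each [-0.0225, -0.0003, 0.0326]
```

Emit:
{"method": "play_rows", "body": {
  "travel": [
    [0.0079,0.0355,0.0061],
    [0.0079,0.0355,0.0061],
    [0.0079,0.0355,0.0061],
    [0.0079,0.0355,0.0061],
    [0.0079,0.0355,0.0061],
    [0.0079,0.0355,0.0061],
    [0.0079,0.0355,0.0061],
    [0.0079,0.0355,0.0061],
    [0.0079,0.0355,0.0061]
  ],
  "rotation": [
    [0,0,0],
    [0,0,0],
    [0,0,0],
    [0,0,0],
    [0,0,0],
    [0,0,0],
    [0,0,0],
    [0,0,0],
    [0,0,0]
  ],
  "grip": [0,0,0,0,0,0,0,0,0]
}}

```text
clock: 1.97
position: [321.1, 286.3, 226.9]
ee_rot: [0.954, 0.057, 0.295, -0.019]
contact_force: [1.6, -0.5, 0.1]
gripper_width: -0.2
```

Emit:
{"method": "play_rows", "body": {
  "travel": [
    [0.0079,0.0355,0.0061],
    [0.0079,0.0355,0.0061],
    [0.0079,0.0355,0.0061],
    [0.0079,0.0355,0.0061],
    [0.0079,0.0355,0.0061],
    [0.0079,0.0355,0.0061],
    [0.0079,0.0355,0.0061],
    [0.0079,0.0355,0.0061],
    [0.0079,0.0355,0.0061],
    [0,0,0],
    [0,0,0]
  ],
  "rotation": [
    [0,0,0],
    [0,0,0],
    [0,0,0],
    [0,0,0],
    [0,0,0],
    [0,0,0],
    [0,0,0],
    [0,0,0],
    [0,0,0],
    [0,0,0],
    [0,0,0]
  ],
  "grip": [0,0,0,0,0,0,0,0,0,0,0]
}}

```text
clock: 2.88
position: [450.3, -6.0, 239.3]
ee_rot: [0.956, 0.054, 0.287, -0.015]
contact_force: [-0.3, 0.3, -0.2]
gripper_width: -0.1
```

```bash
python3 -c "
from h import *
go((-190,86,120),(-190,86,30))
d=grab('top','top1.png'); supply(d)"
```

```text
clock 2.88 tip shelf [-187.   100.1] z 245.4 heading 0.114 tilt 0.583 roll 0.003 q [ 0.4  -0.2  -0.96  0.58 -0.3   0.77] F [-0.3  0.3 -0.2] w -0.1
to (-190, 86, 120) total [-71.4  13.8 103.1] rows 3 each [-0.0238, 0.0046, 0.0344]
to (-190, 86, 30) total [-49.5  -0.3  75.2] rows 2 each [-0.0248, -0.0001, 0.0376]
n 22 res 0.3 y ext -76 107 yaw -0.073 guard x L -133.9 R -143.8 (home -55) mid y 15.3
```

Emit:
{"method": "play_rows", "body": {
  "travel": [
    [0,0,0],
    [0,0,0],
    [0,0,0],
    [0,0,0],
    [0,0,0]
  ],
  "rotation": [
    [0,-0.1,0],
    [0,-0.1,0],
    [0,-0.1,0],
    [0,-0.05,0],
    [0,0,0]
  ],
  "grip": [0,0,0,0,0]
}}

```text
clock: 3.35
position: [453.8, -5.5, 240.6]
ee_rot: [0.99, 0.057, 0.131, -0.003]
contact_force: [0.0, -0.1, -0.1]
gripper_width: 0.2
```

```bash
python3 -c "
from h import *
go((-180,86,130),(-180,86,30)); print(arm.read_state())"
```

```text
clock 3.35 tip shelf [-182.   100.2] z 243.4 heading 0.115 tilt 0.262 roll 0.009 q [ 0.4  -0.06 -0.58  0.12 -0.8   1.21] F [ 0.  -0.1 -0.1] w 0.2
to (-180, 86, 130) total [-27.4  13.1 110.2] rows 3 each [-0.0091, 0.0044, 0.0367]
to (-180, 86, 30) total [-25.9  -0.9  96.6] rows 3 each [-0.0086, -0.0003, 0.0322]
{'clock': 3.35, 'joints': array([ 0.40358226, -0.05590481, -0.58365483,  0.11568995, -0.7975677 ,
        1.21077439]), 'joint_vel': array([ 0.00195969, -0.04457318, -0.11982506,  0.03468378,  0.07867943,
       -0.05301192]), 'joint_efforts': array([ -0.11567918, -14.51070964,  18.76237035,   3.62576991,
         0.05857215,   0.23896289]), 'position': array([453.83767914,  -5.54095429, 240.59431801]), 'ee_rot': array([ 0.98981955,  0.05658014,  0.13056739, -0.0028469 ]), 'contact_force': array([ 0.01172166, -0.09182824, -0.12203211]), 'wrist_torque': array([-0.02299276,  0.40423758,  0.0020017 ]), 'gripper_width': 0.15410612634535362}
```

Emit:
{"method": "play_rows", "body": {
  "travel": [
    [-0.009,0.0044,0.037],
    [-0.009,0.0044,0.037],
    [-0.009,0.0044,0.037],
    [-0.0086,0,0.032],
    [0,0,0]
  ],
  "rotation": [
    [0,0,0],
    [0,0,0],
    [0,0,0],
    [0,0,0],
    [0,0,0]
  ],
  "grip": [0,0,0,0,0]
}}

```text
clock: 3.77
position: [448.2, -23.7, 85.5]
ee_rot: [0.991, 0.056, 0.122, -0.0]
contact_force: [-0.3, 0.2, -0.7]
gripper_width: -0.3
```

```bash
python3 -c "
from h import *
go((-170,86,30))"
```

```text
clock 3.77 tip shelf [-189.7   82.8] z 88.2 heading 0.115 tilt 0.244 roll 0.013 q [ 0.35  0.17 -0.86  0.23 -0.31  1.12] F [-0.3  0.2 -0.7] w -0.3
to (-170, 86, 30) total [ 5.  -4.  61.2] rows 2 each [0.0025, -0.002, 0.0306]
```

```bash
cat > kin.py <<'E'
from h import *
from scipy.optimize import least_squares
S=[([193.3,593.8,230.3],[.9876,-.1568,-.0001,.001],.3855,.0068),([192.2,592.3,228.6],[.953,.06,.297,-.015],.34,-.45),
([450.3,-6,239.3],[.956,.054,.287,-.015],-.2,-.96),([453.84,-5.54,240.59],[.98982,.05658,.13057,-.00285],-.0559,-.5837),([448.2,-23.7,85.5],[.991,.056,.122,0],.17,-.86)]
def res(p):
    a,al,b,be,h,c,L=p; o=[]
    for P,q,q2,q3 in S:
        W=np.array(P)-c*Ro.from_quat(q).as_matrix()[:,2]; e=q2-q3
        o+=[a*np.sin(q2+al)+b*np.cos(e+be)-np.sqrt(max(W[:2]@W[:2]-L*L,1)), h+a*np.cos(q2+al)-b*np.sin(e+be)-W[2]]
    return o
f=least_squares(res,[350,0.,380,0,200,250,150],bounds=([100,-.5,100,-.5,0,100,0],[700,.5,700,.5,500,400,200])); print(np.round(f.x,3),np.round(f.fun,1))
a,al,b,be,h,c,L=f.x
def q5(x,y,z,th,hd):
    W=np.array([x,y,z])-c*np.array([np.sin(th)*np.cos(hd),np.sin(th)*np.sin(hd),-np.cos(th)])
    s=least_squares(lambda q:[a*np.sin(q[0]+al)+b*np.cos(q[0]-q[1]+be)-np.sqrt(W[:2]@W[:2]-L*L),h+a*np.cos(q[0]+al)-b*np.sin(q[0]-q[1]+be)-W[2]],[.2,-.8])
    q=s.x; return np.round([q[0],q[1],-(np.pi/2-th-q[0]+q[1])],2),round(s.cost,2)
for sx in(-180,-140,-110,-85,-55):
  for sy in(80,-60):
    for th in(-.1,0,.2,.4,.6):
        p=from_shelf([sx-10,sy]); print(sx,sy,th,*q5(*p,25,th,.119))
E
python3 kin.py
```

```text
[ 6.57913e+02  2.20000e-02  3.73672e+02 -8.20000e-02  1.48720e+02
  4.00000e+02  1.49282e+02] [ 10.8  13.1 -30.9 -37.   -4.8 -11.5  -2.8  18.   23.8  17.3]
-180 80 -0.1 [ 0.42 -0.69 -0.56] 0.0
-180 80 0 [ 0.38 -0.78 -0.41] 0.0
-180 80 0.2 [ 0.32 -0.98 -0.07] 0.0
-180 80 0.4 [ 0.34 -1.21  0.38] 0.0
-180 80 0.6 [ 0.72 -1.67  1.42] 11.66
-180 -60 -0.1 [ 0.46 -0.59 -0.62] 0.0
-180 -60 0 [ 0.42 -0.67 -0.47] 0.0
-180 -60 0.2 [ 0.37 -0.85 -0.15] 0.0
-180 -60 0.4 [ 0.37 -1.05  0.25] 0.0
-180 -60 0.6 [ 0.47 -1.27  0.78] 0.0
-140 80 -0.1 [ 0.46 -0.59 -0.62] 0.0
-140 80 0 [ 0.42 -0.68 -0.47] 0.0
-140 80 0.2 [ 0.36 -0.88 -0.13] 0.0
-140 80 0.4 [ 0.35 -1.11  0.29] 0.0
-140 80 0.6 [ 0.51 -1.41  0.95] 0.0
-140 -60 -0.1 [ 0.5  -0.5  -0.68] 0.0
-140 -60 0 [ 0.46 -0.58 -0.53] 0.0
-140 -60 0.2 [ 0.4  -0.77 -0.2 ] 0.0
-140 -60 0.4 [ 0.39 -0.97  0.19] 0.0
-140 -60 0.6 [ 0.47 -1.18  0.68] 0.0
-110 80 -0.1 [ 0.49 -0.52 -0.66] 0.0
-110 80 0 [ 0.45 -0.61 -0.51] 0.0
-110 80 0.2 [ 0.39 -0.81 -0.17] 0.0
-110 80 0.4 [ 0.37 -1.03  0.24] 0.0
-110 80 0.6 [ 0.48 -1.3   0.81] 0.0
-110 -60 -0.1 [ 0.53 -0.42 -0.72] 0.0
[... 152 characters left out ...]
0 -0.1 [ 0.52 -0.45 -0.7 ] 0.0
-85 80 0 [ 0.47 -0.55 -0.55] 0.0
-85 80 0.2 [ 0.41 -0.75 -0.21] 0.0
-85 80 0.4 [ 0.39 -0.97  0.19] 0.0
-85 80 0.6 [ 0.47 -1.22  0.72] 0.0
-85 -60 -0.1 [ 0.55 -0.36 -0.75] 0.0
-85 -60 0 [ 0.51 -0.46 -0.6 ] 0.0
-85 -60 0.2 [ 0.45 -0.65 -0.27] 0.0
-85 -60 0.4 [ 0.43 -0.85  0.11] 0.0
-85 -60 0.6 [ 0.48 -1.06  0.56] 0.0
-55 80 -0.1 [ 0.55 -0.37 -0.75] 0.0
-55 80 0 [ 0.51 -0.47 -0.59] 0.0
-55 80 0.2 [ 0.44 -0.68 -0.25] 0.0
-55 80 0.4 [ 0.41 -0.9   0.14] 0.0
-55 80 0.6 [ 0.47 -1.14  0.64] 0.0
-55 -60 -0.1 [ 0.59 -0.29 -0.8 ] 0.0
-55 -60 0 [ 0.54 -0.38 -0.64] 0.0
-55 -60 0.2 [ 0.48 -0.58 -0.31] 0.0
-55 -60 0.4 [ 0.45 -0.78  0.06] 0.0
-55 -60 0.6 [ 0.49 -0.99  0.5 ] 0.0
```

```bash
cat > kin.py <<'E'
from h import *
from scipy.optimize import least_squares
S=[([193.33,593.8,230.34],[.98763,-.15682,-.0001,.001],[1.5146,.3855,.0068,0,-1.194]),([192.2,592.3,228.6],[.953,.06,.297,-.015],[1.73,.34,-.45,.76,-.97]),
([450.3,-6,239.3],[.956,.054,.287,-.015],[.4,-.2,-.96,.58,-.3]),([453.84,-5.54,240.59],[.98982,.05658,.13057,-.00285],[.40358,-.0559,-.58365,.1157,-.79757]),([448.2,-23.7,85.5],[.991,.056,.122,0],[.35,.17,-.86,.23,-.31])]
s=arm.read_state(); 
def res(p):
    a,al,b,be,h,c,L=p; o=[]
    for P,q,J in S:
        W=np.array(P)-c*Ro.from_quat(q).as_matrix()[:,2]; e=J[1]-J[2]; W=Ro.from_euler('z',-J[0]).apply(W)
        o+=[a*np.sin(J[1]+al)+b*np.cos(e+be)-W[0], h+a*np.cos(J[1]+al)-b*np.sin(e+be)-W[2], W[1]+L]
    return o
for P0 in ([350,0.,380,0,200,250,150],[350,0.3,380,-.3,200,250,150]):
    f=least_squares(res,P0); print(np.round(f.x,3),np.round(f.fun,1))
for P,q,J in S:
    z=Ro.from_quat(q).as_matrix()[:,2]; z=Ro.from_euler('z',-J[0]).apply(z); e=J[1]-J[2]
    fwd=np.array([np.cos(e),0,-np.sin(e)]); print('angle tool-forearm %.3f'%np.arccos(fwd@z),J[4])
E
python3 kin.py
```

```text
[ 5.40355e+02  1.03000e-01  3.61119e+02 -1.72000e-01  1.14855e+02
  2.67666e+02  1.49716e+02] [  2.9  19.6 -10.1 -35.3 -55.3  17.9 -23.  -10.5  11.2  14.6  29.6 -11.5
  31.1  16.6  -7.5]
[ 5.40355e+02  1.03000e-01  3.61119e+02 -1.72000e-01  1.14855e+02
  2.67666e+02  1.49716e+02] [  2.9  19.6 -10.1 -35.3 -55.3  17.9 -23.  -10.5  11.2  14.6  29.6 -11.5
  31.1  16.6  -7.5]
angle tool-forearm 1.194 -1.194
angle tool-forearm 0.969 -0.97
angle tool-forearm 0.293 -0.3
angle tool-forearm 0.798 -0.79757
angle tool-forearm 0.314 -0.31
```

```bash
cat > kin2.py <<'E'
from kin import S,Ro,np,least_squares
def fk(p,J,s4=1):
    L,a,al,b,bz,h,d4,c,d5=p
    F=Ro.from_euler('z',J[0])*Ro.from_euler('y',J[1]-J[2])      # x fwd/down
    B=Ro.from_euler('z',J[0]).apply([a*np.sin(J[1]+al),-L,h+a*np.cos(J[1]+al)])
    G=F*Ro.from_euler('x',s4*J[3]); H=G*Ro.from_euler('y',-J[4])
    return B+F.apply([b,0,bz])+G.apply([0,d4,0])+H.apply([c,0,d5]),H.apply([1,0,0])
if __name__=='__main__':
  for s4 in(1,-1):
    ez=max(np.linalg.norm(fk([0]*9,J,s4)[1]-Ro.from_quat(q).as_matrix()[:,2]) for P,q,J in S)
    f=least_squares(lambda p:np.concatenate([fk(p,J,s4)[0]-P for P,q,J in S]+[0.003*(np.array(p)-[100,350,0,350,0,200,0,250,0])]),[100,350,0.1,350,0,200,0,250,0])
    print(s4,'axis err %.3f'%ez,np.round(f.x,2),np.round(f.fun[:15],1))
E
python3 kin2.py | tail -4
```

```text
-25.5  -8.   -6.2]
-1 axis err 0.007 [-5.2900e+00  5.6048e+02 -0.0000e+00  4.2482e+02 -3.3300e+00  1.7011e+02
 -1.6479e+02  2.9929e+02  3.1000e-01] [-0.2 -0.8  0.1  0.3  1.  -0.1 -0.5 -0.2 -0.2  0.8  0.6 -0.3 -0.4 -0.1
  0.6]
```

```bash
cat > feas.py <<'E'
from kin2 import *; from h import from_shelf
lo=np.array([-3.14,-1.21,-1.07,-3.16,-2.99]);hi=np.array([3.14,2.06,1.41,2.05,-.16])
p0=least_squares(lambda p:np.concatenate([fk(p,J,-1)[0]-P for P,q,J in S]+[0.003*(np.array(p)-[100,350,0,350,0,200,0,250,0])]),[100,350,0.1,350,0,200,0,250,0]).x
def ik(T,ax,q0):
    f=least_squares(lambda q:np.concatenate([fk(p0,q,-1)[0]-T,300*(fk(p0,q,-1)[1]-ax)]),np.clip(q0,lo+.01,hi-.01),bounds=(lo,hi)); return f.x,np.abs(f.fun).max()
def axis(th,ph,hd=.119):
    v=np.array([np.tan(th),np.tan(ph),-1]); return Ro.from_euler('z',hd).apply(v/np.linalg.norm(v))
if __name__=='__main__':
  for sx,sy in((-150,85),(-110,85),(-60,80),(-150,-60),(-110,-60),(-60,-60)):
    T=np.append(from_shelf([sx-10,sy]),22)
    for th in(0,.2,.45):
      for ph in(-.3,0,.3):
        best=min((ik(T,axis(th,ph),np.array(q0)) for q0 in([.35,.4,-.7,.2,-.4],[.35,.4,-.7,1.4,-.3],[.35,.4,-.7,-1.4,-.3],[.2,.4,-.7,-2.8,-.4])),key=lambda r:r[1])
        print(sx,sy,th,ph,np.round(best[0],2),'err %.1f'%best[1])
E
python3 feas.py | grep err.*err -v | grep '^-1.. \|^-60'
```

```text
-150 85 0 -0.3 [ 0.42  0.44 -0.79  0.61 -0.51] err 0.0
-150 85 0 0 [ 0.3   0.43 -0.57 -0.   -0.57] err 0.0
-150 85 0 0.3 [ 0.08  0.47 -0.36 -0.42 -0.8 ] err 0.0
-150 85 0.2 -0.3 [ 0.08  0.36 -1.04  1.72 -0.29] err 0.0
-150 85 0.2 0 [ 0.32  0.37 -0.78  0.17 -0.23] err 0.0
-150 85 0.2 0.3 [ 0.06  0.42 -0.44 -0.56 -0.61] err 0.0
-150 85 0.45 -0.3 [-0.39  0.37 -0.95 -3.16 -0.27] err 6.6
-150 85 0.45 0 [ 0.18  0.35 -0.64 -0.54 -0.16] err 31.2
-150 85 0.45 0.3 [-0.03  0.38 -0.5  -0.89 -0.44] err 0.0
-110 85 0 -0.3 [ 0.4   0.49 -0.68  0.56 -0.56] err 0.0
-110 85 0 0 [ 0.28  0.48 -0.47 -0.   -0.62] err 0.0
-110 85 0 0.3 [ 0.09  0.52 -0.27 -0.41 -0.84] err 0.0
-110 85 0.2 -0.3 [ 0.15  0.41 -0.96  1.51 -0.3 ] err 0.0
-110 85 0.2 0 [ 0.3   0.42 -0.66  0.13 -0.29] err 0.0
-110 85 0.2 0.3 [ 0.07  0.46 -0.36 -0.53 -0.63] err 0.0
-110 85 0.45 -0.3 [-0.36  0.4  -0.85 -3.16 -0.21] err 12.0
-110 85 0.45 0 [ 0.21  0.39 -0.6  -0.38 -0.16] err 27.8
-110 85 0.45 0.3 [-0.    0.42 -0.43 -0.84 -0.44] err 0.0
-60 80 0 -0.3 [ 0.38  0.55 -0.54  0.51 -0.62] err 0.0
-60 80 0 0 [ 0.26  0.54 -0.34 -0.   -0.69] err 
[... 1204 characters left out ...]
 -0.22 -0.49 -0.79] err 0.0
-110 -60 0.45 -0.3 [-0.59  0.45 -0.73 -3.02 -0.16] err 16.5
-110 -60 0.45 0 [-0.06  0.44 -0.51 -0.42 -0.19] err 0.0
-110 -60 0.45 0.3 [-0.3   0.49 -0.28 -0.77 -0.64] err 0.0
-60 -60 0 -0.3 [ 0.12  0.56 -0.53  0.59 -0.56] err 0.0
-60 -60 0 0 [ 0.02  0.59 -0.25 -0.   -0.74] err 0.0
-60 -60 0 0.3 [-0.14  0.65 -0.03 -0.34 -1.01] err 0.0
-60 -60 0.2 -0.3 [-0.12  0.48 -0.81  1.51 -0.24] err 0.0
-60 -60 0.2 0 [ 0.    0.53 -0.38 -0.05 -0.47] err 0.0
-60 -60 0.2 0.3 [-0.18  0.59 -0.12 -0.47 -0.82] err 0.0
-60 -60 0.45 -0.3 [-0.52  0.5  -0.68 -3.16 -0.16] err 14.8
-60 -60 0.45 0 [-0.03  0.49 -0.44 -0.33 -0.2 ] err 0.0
-60 -60 0.45 0.3 [-0.25  0.54 -0.2  -0.73 -0.64] err 0.0
```

```bash
cat >> h.py <<'E'
def ori(th=.45,ph=.27,hd=SY):
    s=arm.read_state(); R=Ro.from_quat(s['ee_rot']); f=np.array([np.cos(hd),np.sin(hd),0])
    z=Ro.from_euler('z',hd).apply([np.tan(th),np.tan(ph),-1]); z/=np.linalg.norm(z); x=f-(f@z)*z; x/=np.linalg.norm(x)
    T=Ro.from_matrix(np.stack([x,np.cross(z,x),z],1)); v=(R.inv()*T).as_rotvec(); n=max(1,int(np.ceil(np.linalg.norm(v)/.115)))
    print('rotvec',np.round(v,3),'rows',n,'each',np.round(v/n,4).tolist())
E
python3 -c "
from h import *
ori()"
```

```text
rotvec [0.27  0.189 0.087] rows 3 each [0.0898, 0.063, 0.0291]
```

Emit:
{"method": "play_rows", "body": {
  "travel": [
    [0,0,-0.02],
    [0,0,0],
    [0,0,0],
    [0,0,0],
    [0,0,0],
    [0,0,0],
    [0,0,0]
  ],
  "rotation": [
    [0.09,0,0.02],
    [0.09,0,0.02],
    [0.09,0.03,0.02],
    [0,0.08,0.02],
    [0,0.08,0.007],
    [0,0,0],
    [0,0,0]
  ],
  "grip": [0,0,0,0,0,0,0]
}}

```text
clock: 4.35
position: [450.0, -30.4, 103.3]
ee_rot: [0.974, 0.023, 0.208, -0.088]
contact_force: [0.4, 0.6, 1.1]
gripper_width: 0.2
```

```bash
python3 -c "
from h import *
go((-160,86,28)); ori()"
```

```text
clock 4.35 tip shelf [-189.4   74.9] z 107.8 heading 0.009 tilt 0.422 roll -0.162 q [ 0.21  0.12 -0.73 -0.34 -0.29  1.71] F [0.4 0.6 1.1] w 0.2
to (-160, 86, 28) total [-7.1  0.9 85.4] rows 3 each [-0.0024, 0.0003, 0.0285]
rotvec [0.112 0.    0.013] rows 1 each [0.1119, 0.0003, 0.0126]
```

Emit:
{"method": "play_rows", "body": {
  "travel": [
    [0,0,0],
    [0,0,0],
    [-0.0024,0.0003,0.0285],
    [-0.0024,0.0003,0.0285],
    [-0.0024,0.0003,0.0285],
    [0,0,0],
    [0,0,0]
  ],
  "rotation": [
    [0.056,0,0.006],
    [0.056,0,0.006],
    [0,0,0],
    [0,0,0],
    [0,0,0],
    [0,0,0],
    [0,0,0]
  ],
  "grip": [0,0,0,0,0,0,0]
}}

```text
clock: 4.93
position: [477.1, -9.1, 22.3]
ee_rot: [0.969, 0.027, 0.203, -0.136]
contact_force: [0.2, -0.7, -0.3]
gripper_width: -0.1
```

```bash
python3 -c "
from h import *
go((-140,84,28),(-118,84,28)); ori(); d=grab('top'); supply(d)"
```

```text
clock 4.93 tip shelf [-159.9   92.7] z 26.7 heading -0.003 tilt 0.413 roll -0.253 q [ 0.04  0.35 -0.56 -0.85 -0.35  2.35] F [ 0.2 -0.7 -0.3] w -0.1
to (-140, 84, 28) total [19.6  7.9  5.2] rows 1 each [0.0196, 0.0079, 0.0052]
to (-118, 84, 28) total [20.  -0.1  9.2] rows 1 each [0.02, -0.0001, 0.0092]
rotvec [ 0.015  0.006 -0.   ] rows 1 each [0.0152, 0.006, -0.0003]
n 13 res 3.1 y ext -76 100 yaw -0.275 guard x L -105.9 R -143.9 (home -55) mid y 11.8
```

Emit:
{"method": "play_rows", "body": {
  "travel": [
    [0.0098,0.004,0.0026],
    [0.0098,0.004,0.0026],
    [0.0045,0,0.0021],
    [0.0045,0,0.0021],
    [0.0045,0,0.0021],
    [0,0,0]
  ],
  "rotation": [
    [0,0,0],
    [0,0,0],
    [0,0,0],
    [0,0,0],
    [0,0,0],
    [0,0,0]
  ],
  "grip": [0,0,0,0,0,0]
}}

```text
clock: 5.48
position: [510.7, -13.3, 24.0]
ee_rot: [0.969, 0.027, 0.203, -0.137]
contact_force: [-3.5, 1.2, 3.8]
gripper_width: -0.0
```

```bash
python3 -c "
from h import *
go((-170,84,28),(-170,84,100),(-175,-53,100))"
```

```text
clock 5.48 tip shelf [-127.1   84.6] z 28.4 heading -0.004 tilt 0.412 roll -0.255 q [ 0.04  0.38 -0.5  -0.8  -0.37  2.29] F [-3.5  1.2  3.8] w -0.0
to (-170, 84, 28) total [-39.1   1.  -17.6] rows 1 each [-0.0391, 0.001, -0.0176]
to (-170, 84, 100) total [ 28.8 -18.4 -63.4] rows 2 each [0.0144, -0.0092, -0.0317]
to (-175, -53, 100) total [ 10.9 132.5 -33.5] rows 4 each [0.0027, 0.0331, -0.0084]
```

```bash
python3 -c "
from h import *
go((-180,70,28),(-180,-54,28),(-152,-54,28),(-120,-54,28))"
```

```text
clock 5.48 tip shelf [-127.1   84.6] z 28.4 heading -0.004 tilt 0.412 roll -0.255 q [ 0.04  0.38 -0.5  -0.8  -0.37  2.29] F [-3.5  1.2  3.8] w -0.0
to (-180, 70, 28) total [-46.6  14.6 -25. ] rows 2 each [-0.0233, 0.0073, -0.0125]
to (-180, -54, 28) total [ 14.  119.9 -28.4] rows 3 each [0.0047, 0.04, -0.0095]
to (-152, -54, 28) total [25.5 -0.2 11.7] rows 1 each [0.0255, -0.0002, 0.0117]
to (-120, -54, 28) total [29.1 -0.2 13.3] rows 1 each [0.0291, -0.0002, 0.0133]
```

Emit:
{"method": "play_rows", "body": {
  "travel": [
    [-0.0233,0.005,-0.0115],
    [-0.0233,0.0093,-0.0135],
    [0.0035,0.03,-0.007],
    [0.0035,0.03,-0.007],
    [0.0035,0.03,-0.007],
    [0.0035,0.03,-0.007],
    [0,0,0],
    [0,0,0]
  ],
  "rotation": [
    [0,0,0],
    [0,0,0],
    [0,0,0],
    [0,0,0],
    [0,0,0],
    [0,0,0],
    [0,0,0],
    [0,0,0]
  ],
  "grip": [0,0,0,0,0,0,0,0]
}}

```text
clock: 6.15
position: [476.5, -159.4, 23.8]
ee_rot: [0.969, 0.025, 0.205, -0.136]
contact_force: [-0.4, 0.5, 0.4]
gripper_width: 0.1
```

```bash
python3 -c "
from h import *
go((-150,-54,28),(-120,-54,28));ori()
d=grab('top','top2.png'); supply(d); cv2.imwrite('pics/top2c.png',cv2.resize(d['image'][110:260,170:370],None,fx=3.5,fy=3.5,interpolation=cv2.INTER_CUBIC))"
```

```text
clock 6.15 tip shelf [-178.4  -56.5] z 28.2 heading -0.008 tilt 0.416 roll -0.252 q [-0.33  0.41 -0.44 -0.81 -0.56  2.61] F [-0.4  0.5  0.4] w 0.1
to (-150, -54, 28) total [25.4 -2.7 12.7] rows 1 each [0.0254, -0.0027, 0.0127]
to (-120, -54, 28) total [27.2 -0.3 12.6] rows 1 each [0.0272, -0.0003, 0.0126]
rotvec [ 0.018  0.001 -0.004] rows 1 each [0.0182, 0.0015, -0.004]
n 17 res 0.7 y ext -49 109 yaw -0.117 guard x L -126.4 R -142.2 (home -55) mid y 29.8
```

View pics/top2c.png

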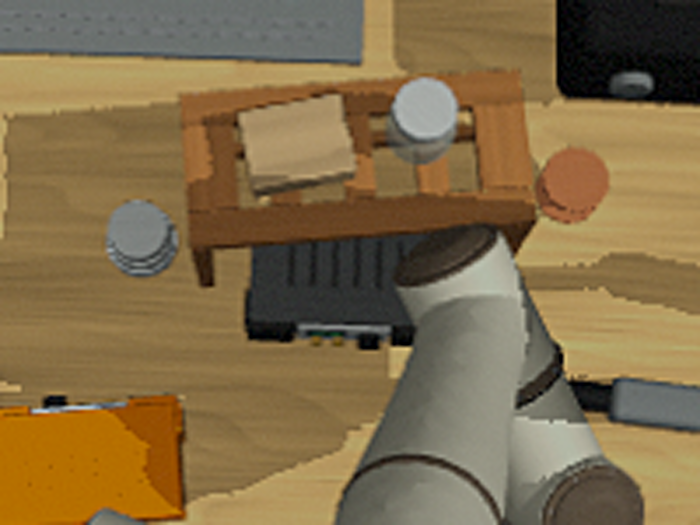

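The left guard is at crop (270,330) and the right is hidden by the arm, so each view lets me check the corner opposite the arm. The other items are untouched.

Emit:
{"method": "play_rows", "body": {
  "travel": [
    [0.0127,-0.0013,0.0063],
    [0.0127,-0.0013,0.0063],
    [0.0045,0,0.0021],
    [0.0045,0,0.0021],
    [0.0045,0,0.0021],
    [0.0045,0,0.0021],
    [0.0045,0,0.0021],
    [0.0045,0,0.0021],
    [0,0,0]
  ],
  "rotation": [
    [0,0,0],
    [0,0,0],
    [0,0,0],
    [0,0,0],
    [0,0,0],
    [0,0,0],
    [0,0,0],
    [0,0,0],
    [0,0,0]
  ],
  "grip": [0,0,0,0,0,0,0,0,0]
}}

```text
clock: 6.95
position: [532.3, -148.2, 22.7]
ee_rot: [0.969, 0.027, 0.204, -0.136]
contact_force: [-1.8, -1.7, 1.3]
gripper_width: 0.1
```

```bash
cat >> h.py <<'E'
def left_guard(d,side=1):
    """guard face line on the visible side: outer 40 mm"""
    W=cloud(d); g=d['image'].max(2).astype(float); P=to_shelf(W)
    m=(d['depth']>0)&(P[...,0]>-175)&(P[...,0]<-20)&(abs(P[...,1])<130)&(W[...,2]>8)&(W[...,2]<80)&(g<80)&(d['image'].max(2)-d['image'].min(2)<25)
    k,l,st,_=cv2.connectedComponentsWithStats(m.astype(np.uint8)); b=l==1+np.argmax(st[1:,4]); pts=[]
    for u in np.unique(np.where(b)[1]):
        v=np.where(b[:,u])[0].max(); h=(g[v-1,u]+g[min(v+4,383),u])/2
        for k in range(v-1,v+4):
            if g[k,u]<h<=g[k+1,u]: pts.append(world(d,u,k+(h-g[k,u])/(g[k+1,u]-g[k,u]),4.)); break
    F=to_shelf(np.array(pts)); ye=(F[:,1]*side).max()*side; G=F[(abs(F[:,1]-ye)<42)&(abs(F[:,1]-ye)>3)]
    c=np.polyfit(G[:,1],G[:,0],1); r=G[:,0]-np.polyval(c,G[:,1])
    print('side',side,'outer y %.1f'%ye,'guard x %.1f'%np.polyval(c,ye-side*22.5),'yaw %.3f'%-np.arctan(c[0]),'res %.1f n %d'%(r.std(),len(G)))
E
python3 -c "
from h import *
go((-165,-54,28),(-165,82,28))
left_guard(grab('top'),1)"
```

```text
clock 6.95 tip shelf [-121.7  -52. ] z 27.1 heading -0.004 tilt 0.414 roll -0.253 q [-0.26  0.46 -0.35 -0.76 -0.56  2.5 ] F [-1.8 -1.7  1.3] w 0.1
to (-165, -54, 28) total [-38.8   2.1 -19.3] rows 1 each [-0.0388, 0.0021, -0.0193]
to (-165, 82, 28) total [ -15.3 -131.6   30.8] rows 4 each [-0.0038, -0.0329, 0.0077]
side 1 outer y 110.4 guard x -123.7 yaw 0.009 res 0.3 n 12
```

Emit:
{"method": "play_rows", "body": {
  "travel": [
    [-0.0127,0,-0.0062],
    [-0.0127,0,-0.0062],
    [-0.004,-0.034,0.008],
    [-0.004,-0.034,0.008],
    [-0.004,-0.034,0.008],
    [-0.004,-0.034,0.008],
    [0,0,0],
    [0,0,0]
  ],
  "rotation": [
    [0,0,0],
    [0,0,0],
    [0,0,0],
    [0,0,0],
    [0,0,0],
    [0,0,0],
    [0,0,0],
    [0,0,0]
  ],
  "grip": [0,0,0,0,0,0,0,0]
}}

```text
clock: 7.67
position: [488.1, -9.7, 23.9]
ee_rot: [0.969, 0.029, 0.204, -0.137]
contact_force: [0.4, 0.7, 0.3]
gripper_width: -0.1
```

```bash
python3 -c "
from h import *
go((-127,88,28),(-102,88,28));ori()
d=grab('top','top3.png');left_guard(d,-1)"
```

```text
clock 7.67 tip shelf [-149.1   90.8] z 28.3 heading -0.001 tilt 0.416 roll -0.253 q [ 0.04  0.36 -0.54 -0.84 -0.36  2.33] F [0.4 0.7 0.3] w -0.1
to (-127, 88, 28) total [20.2  2.7  8.9] rows 1 each [0.0202, 0.0027, 0.0089]
to (-102, 88, 28) total [22.7 -0.1 10.5] rows 1 each [0.0227, -0.0001, 0.0105]
rotvec [0.014 0.004 0.003] rows 1 each [0.0142, 0.0043, 0.0026]
side -1 outer y -75.0 guard x -122.4 yaw 0.042 res 0.9 n 12
```

Emit:
{"method": "play_rows", "body": {
  "travel": [
    [0.01,0.002,0.0045],
    [0.01,0.002,0.0045],
    [0.0045,0,0.0021],
    [0.0045,0,0.0021],
    [0.0045,0,0.0021],
    [0.0045,0,0.0021],
    [0.0045,0,0.0021],
    [0,0,0]
  ],
  "rotation": [
    [0,0,0],
    [0,0,0],
    [0,0,0],
    [0,0,0],
    [0,0,0],
    [0,0,0],
    [0,0,0],
    [0,0,0]
  ],
  "grip": [0,0,0,0,0,0,0,0]
}}

```text
clock: 8.38
position: [534.0, -10.6, 21.3]
ee_rot: [0.969, 0.026, 0.202, -0.137]
contact_force: [-4.0, 1.9, -0.2]
gripper_width: -0.4
```

```bash
python3 -c "
from h import *
go((-155,80,28),(-155,-54,28))
left_guard(grab('top'),-1)"
```

```text
clock 8.38 tip shelf [-103.6   84.4] z 25.7 heading -0.006 tilt 0.410 roll -0.256 q [ 0.05  0.41 -0.46 -0.77 -0.38  2.25] F [-4.   1.9 -0.2] w -0.4
to (-155, 80, 28) total [-45.3   4.2 -24.3] rows 2 each [-0.0227, 0.0021, -0.0122]
to (-155, -54, 28) total [ 15.4 129.5 -30.7] rows 4 each [0.0038, 0.0324, -0.0077]
side -1 outer y -76.3 guard x -119.3 yaw 0.067 res 2.0 n 11
```

Emit:
{"method": "play_rows", "body": {
  "travel": [
    [-0.0227,0.0021,-0.0122],
    [-0.0227,0.0021,-0.0122],
    [0.0038,0.0324,-0.0077],
    [0.0038,0.0324,-0.0077],
    [0.0038,0.0324,-0.0077],
    [0.0038,0.0324,-0.0077],
    [0,0,0],
    [0,0,0]
  ],
  "rotation": [
    [0,0,0],
    [0,0,0],
    [0,0,0],
    [0,0,0],
    [0,0,0],
    [0,0,0],
    [0,0,0],
    [0,0,0]
  ],
  "grip": [0,0,0,0,0,0,0,0]
}}

```text
clock: 9.1
position: [501.6, -157.6, 24.9]
ee_rot: [0.969, 0.024, 0.206, -0.135]
contact_force: [-0.2, 0.2, -0.2]
gripper_width: 0.1
```

```bash
python3 -c "
from h import *
go((-128,-54,28),(-98,-54,28));ori()
d=grab('top');left_guard(d,1)"
```

```text
clock 9.10 tip shelf [-153.3  -57.7] z 29.4 heading -0.010 tilt 0.417 roll -0.252 q [-0.3   0.43 -0.4  -0.78 -0.56  2.56] F [-0.2  0.2 -0.2] w 0.1
to (-128, -54, 28) total [21.9 -3.6 12.7] rows 1 each [0.0219, -0.0036, 0.0127]
to (-98, -54, 28) total [27.2 -0.4 12.6] rows 1 each [0.0272, -0.0004, 0.0126]
rotvec [ 0.02   0.001 -0.005] rows 1 each [0.0197, 0.0007, -0.0054]
side 1 outer y 110.7 guard x -104.0 yaw -0.136 res 0.3 n 11
```

Emit:
{"method": "play_rows", "body": {
  "travel": [
    [0.011,-0.0025,0.0065],
    [0.011,-0.0025,0.0065],
    [0.0045,0,0.0021],
    [0.0045,0,0.0021],
    [0.0045,0,0.0021],
    [0.0045,0,0.0021],
    [0.0045,0,0.0021],
    [0.0045,0,0.0021],
    [0,0,0]
  ],
  "rotation": [
    [0,0,0],
    [0,0,0],
    [0,0,0],
    [0,0,0],
    [0,0,0],
    [0,0,0],
    [0,0,0],
    [0,0,0],
    [0,0,0]
  ],
  "grip": [0,0,0,0,0,0,0,0,0]
}}

```text
clock: 9.9
position: [554.1, -143.0, 23.1]
ee_rot: [0.969, 0.026, 0.204, -0.136]
contact_force: [-1.2, -2.2, -0.7]
gripper_width: -0.1
```

```bash
python3 -c "
from h import *
go((-130,-50,28),(-130,88,28))
left_guard(grab('top'),1)"
```

```text
clock 9.90 tip shelf [-99.4 -49.4] z 27.6 heading -0.004 tilt 0.414 roll -0.253 q [-0.23  0.48 -0.32 -0.74 -0.56  2.45] F [-1.2 -2.2 -0.7] w -0.1
to (-130, -50, 28) total [-27.6   0.7 -13.3] rows 1 each [-0.0276, 0.0007, -0.0133]
to (-130, 88, 28) total [ -15.6 -133.5   31.2] rows 4 each [-0.0039, -0.0334, 0.0078]
side 1 outer y 112.5 guard x -100.3 yaw 0.008 res 0.3 n 12
```

Emit:
{"method": "play_rows", "body": {
  "travel": [
    [-0.0138,0,-0.0066],
    [-0.0138,0,-0.0066],
    [-0.0039,-0.0337,0.0078],
    [-0.0039,-0.0337,0.0078],
    [-0.0039,-0.0337,0.0078],
    [-0.0039,-0.0337,0.0078],
    [0,0,0],
    [0,0,0]
  ],
  "rotation": [
    [0,0,0],
    [0,0,0],
    [0,0,0],
    [0,0,0],
    [0,0,0],
    [0,0,0],
    [0,0,0],
    [0,0,0]
  ],
  "grip": [0,0,0,0,0,0,0,0]
}}

```text
clock: 10.62
position: [507.8, -5.8, 24.8]
ee_rot: [0.969, 0.028, 0.204, -0.137]
contact_force: [0.9, -1.0, 0.1]
gripper_width: 0.0
```

```bash
python3 -c "
from h import *
go((-104,89,28),(-80,89,28));ori()
d=grab('top');left_guard(d,-1)
d=grab('side','side1.png'); cv2.imwrite('pics/side1c.png',cv2.resize(d['image'][90:260,160:320],None,fx=3.5,fy=3.5,interpolation=cv2.INTER_CUBIC))"
```

```text
clock 10.62 tip shelf [-129.1   92.3] z 29.3 heading -0.001 tilt 0.416 roll -0.253 q [ 0.06  0.38 -0.51 -0.8  -0.36  2.29] F [ 0.9 -1.   0.1] w 0.0
to (-104, 89, 28) total [22.7  3.4 10.9] rows 1 each [0.0227, 0.0034, 0.0109]
to (-80, 89, 28) total [21.8 -0.1 10. ] rows 1 each [0.0218, -0.0001, 0.01]
rotvec [0.014 0.004 0.002] rows 1 each [0.0144, 0.0039, 0.0024]
side -1 outer y -73.8 guard x -99.8 yaw 0.054 res 1.1 n 12
```

View pics/side1c.png

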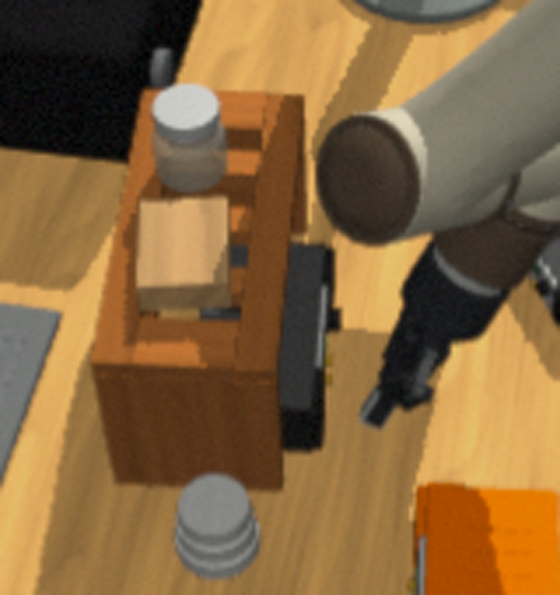

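```bash
cat > wr.py <<'E'
from feas import *; from h import to_shelf
L,a,al,b,bz,h,d4,c,d5=p0
def pts(J):
    F=Ro.from_euler('z',J[0])*Ro.from_euler('y',J[1]-J[2]); B=Ro.from_euler('z',J[0]).apply([a*np.sin(J[1]+al),-L,h+a*np.cos(J[1]+al)])
    G=F*Ro.from_euler('x',-J[3]); w=B+F.apply([b,0,bz]); return w, w+G.apply([0,d4,0])
for sx,sy in((-130,92),(-80,88),(-54,88),(-54,-48)):
    q,e=ik(np.append(from_shelf([sx-10,sy]),22),axis(.45,.27),np.array([0,.4,-.5,-.8,-.4])); w,v=pts(q)
    print(sx,sy,np.round(q,2),round(e,1),*[ (np.round(to_shelf(x),0),round(x[2])) for x in (w,v)])
E
python3 wr.py | tail -4
```

```text
-130 92 [ 0.03  0.39 -0.49 -0.83 -0.39] 0.0 (array([-164.,  122.]), 361) (array([-267.,   20.]), 283)
-80 88 [ 0.05  0.44 -0.4  -0.76 -0.4 ] 0.0 (array([-124.,  129.]), 359) (array([-217.,   16.]), 283)
-54 88 [ 0.06  0.47 -0.35 -0.73 -0.41] 0.0 (array([-104.,  134.]), 358) (array([-191.,   16.]), 283)
-54 -48 [-0.21  0.53 -0.22 -0.71 -0.59] 0.0 (array([-81., -26.]), 363) (array([-191., -120.]), 283)
```

The gripper (tip at crop (372,415)) stands clear behind the left guard at (300,435), and the jar, box and tins are in place. The forearm end is about 360 mm up, above the shelf items.

Emit:
{"method": "play_rows", "body": {
  "travel": [
    [0.0114,0.002,0.0055],
    [0.0114,0.002,0.0055],
    [0.0045,0,0.0021],
    [0.0045,0,0.0021],
    [0.0045,0,0.0021],
    [0.0045,0,0.0021],
    [0.0045,0,0.0021],
    [0,0,0]
  ],
  "rotation": [
    [0,0,0],
    [0,0,0],
    [0,0,0],
    [0,0,0],
    [0,0,0],
    [0,0,0],
    [0,0,0],
    [0,0,0]
  ],
  "grip": [0,0,0,0,0,0,0,0]
}}

```text
clock: 11.38
position: [556.8, -5.9, 21.5]
ee_rot: [0.969, 0.026, 0.202, -0.137]
contact_force: [-2.8, 2.8, -0.0]
gripper_width: -0.1
```

```bash
python3 -c "
from h import *
go((-132,84,28),(-132,-48,28))
left_guard(grab('top'),-1)"
```

```text
clock 11.38 tip shelf [-80.5  86.4] z 25.9 heading -0.006 tilt 0.410 roll -0.256 q [ 0.07  0.44 -0.42 -0.74 -0.38  2.2 ] F [-2.8  2.8 -0. ] w -0.1
to (-132, 84, 28) total [-45.8   2.3 -23.7] rows 2 each [-0.0229, 0.0011, -0.0119]
to (-132, -48, 28) total [ 15.1 127.6 -30.2] rows 4 each [0.0038, 0.0319, -0.0076]
side -1 outer y -70.9 guard x -97.7 yaw -0.073 res 1.6 n 12
```

Emit:
{"method": "play_rows", "body": {
  "travel": [
    [-0.0229,0.0011,-0.0119],
    [-0.0229,0.0011,-0.0119],
    [0.0038,0.032,-0.0076],
    [0.0038,0.032,-0.0076],
    [0.0038,0.032,-0.0076],
    [0.0038,0.032,-0.0076],
    [0,0,0],
    [0,0,0]
  ],
  "rotation": [
    [0,0,0],
    [0,0,0],
    [0,0,0],
    [0,0,0],
    [0,0,0],
    [0,0,0],
    [0,0,0],
    [0,0,0]
  ],
  "grip": [0,0,0,0,0,0,0,0]
}}

```text
clock: 12.1
position: [524.0, -149.2, 25.1]
ee_rot: [0.969, 0.024, 0.206, -0.135]
contact_force: [1.0, 0.1, -0.2]
gripper_width: -0.2
```

```bash
python3 -c "
from h import *
go((-106,-50,28),(-76,-50,28));ori()
d=grab('top');left_guard(d,1)"
```

```text
clock 12.10 tip shelf [-130.  -52.] z 29.5 heading -0.010 tilt 0.417 roll -0.252 q [-0.27  0.45 -0.37 -0.77 -0.55  2.51] F [ 1.   0.1 -0.2] w -0.2
to (-106, -50, 28) total [20.9 -1.8 11.9] rows 1 each [0.0209, -0.0018, 0.0119]
to (-76, -50, 28) total [27.2 -0.4 12.6] rows 1 each [0.0272, -0.0004, 0.0126]
rotvec [ 0.02   0.001 -0.005] rows 1 each [0.0196, 0.0007, -0.0051]
side 1 outer y 112.5 guard x -80.8 yaw -0.129 res 0.4 n 12
```

Emit:
{"method": "play_rows", "body": {
  "travel": [
    [0.0105,-0.002,0.006],
    [0.0105,-0.002,0.006],
    [0.0045,0,0.0021],
    [0.0045,0,0.0021],
    [0.0045,0,0.0021],
    [0.0045,0,0.0021],
    [0.0045,0,0.0021],
    [0.0045,0,0.0021],
    [0,0,0]
  ],
  "rotation": [
    [0,0,0],
    [0,0,0],
    [0,0,0],
    [0,0,0],
    [0,0,0],
    [0,0,0],
    [0,0,0],
    [0,0,0],
    [0,0,0]
  ],
  "grip": [0,0,0,0,0,0,0,0,0]
}}

```text
clock: 12.9
position: [575.8, -135.7, 23.4]
ee_rot: [0.969, 0.027, 0.204, -0.136]
contact_force: [-1.9, -1.4, 0.1]
gripper_width: -0.1
```

```bash
python3 -c "
from h import *
go((-108,-50,28),(-108,90,28))
left_guard(grab('top'),1)"
```

```text
clock 12.90 tip shelf [-76.9 -44.7] z 27.8 heading -0.004 tilt 0.414 roll -0.253 q [-0.2   0.5  -0.28 -0.72 -0.55  2.4 ] F [-1.9 -1.4  0.1] w -0.1
to (-108, -50, 28) total [-27.6   5.3 -14.3] rows 1 each [-0.0276, 0.0053, -0.0143]
to (-108, 90, 28) total [ -15.7 -135.5   31.7] rows 4 each [-0.0039, -0.0339, 0.0079]
side 1 outer y 114.5 guard x -76.6 yaw -0.005 res 0.3 n 11
```

Emit:
{"method": "play_rows", "body": {
  "travel": [
    [-0.0138,0.0015,-0.007],
    [-0.0138,0.0015,-0.007],
    [-0.0039,-0.0345,0.008],
    [-0.0039,-0.0345,0.008],
    [-0.0039,-0.0345,0.008],
    [-0.0039,-0.0345,0.008],
    [0,0,0],
    [0,0,0]
  ],
  "rotation": [
    [0,0,0],
    [0,0,0],
    [0,0,0],
    [0,0,0],
    [0,0,0],
    [0,0,0],
    [0,0,0],
    [0,0,0]
  ],
  "grip": [0,0,0,0,0,0,0,0]
}}

```text
clock: 13.62
position: [529.2, 1.7, 25.2]
ee_rot: [0.969, 0.029, 0.204, -0.137]
contact_force: [-0.4, -0.5, 0.2]
gripper_width: 0.2
```

```bash
python3 -c "
from h import *
go((-81,91,26),(-63,91,26));ori()
d=grab('top');left_guard(d,-1)"
```

```text
clock 13.62 tip shelf [-107.    97.3] z 29.6 heading -0.000 tilt 0.416 roll -0.253 q [ 0.08  0.4  -0.47 -0.77 -0.36  2.23] F [-0.4 -0.5  0.2] w 0.2
to (-81, 91, 26) total [22.8  6.9 12.6] rows 1 each [0.0228, 0.0069, 0.0126]
to (-63, 91, 26) total [16.3 -0.1  7.5] rows 1 each [0.0163, -0.0001, 0.0075]
rotvec [0.014 0.004 0.003] rows 1 each [0.0142, 0.0039, 0.0028]
side -1 outer y -73.6 guard x -77.3 yaw 0.094 res 1.6 n 11
```

Emit:
{"method": "play_rows", "body": {
  "travel": [
    [0.0114,0.0035,0.0063],
    [0.0114,0.0035,0.0063],
    [0.0045,0,0.0021],
    [0.0045,0,0.0021],
    [0.0045,0,0.0021],
    [0.0027,0,0.0012],
    [0,0,0]
  ],
  "rotation": [
    [0,0,0],
    [0,0,0],
    [0,0,0],
    [0,0,0],
    [0,0,0],
    [0,0,0],
    [0,0,0]
  ],
  "grip": [0,0,0,0,0,0,0]
}}

```text
clock: 14.25
position: [570.6, -2.3, 20.0]
ee_rot: [0.969, 0.026, 0.201, -0.137]
contact_force: [-5.3, 1.9, 2.2]
gripper_width: 0.1
```

```bash
python3 -c "
from h import *
go((-110,86,28),(-110,-48,28))
left_guard(grab('top'),-1)"
```

```text
clock 14.25 tip shelf [-66.3  88.4] z 24.3 heading -0.006 tilt 0.409 roll -0.256 q [ 0.08  0.45 -0.39 -0.72 -0.38  2.17] F [-5.3  1.9  2.2] w 0.1
to (-110, 86, 28) total [-38.1   1.8 -21.9] rows 1 each [-0.0381, 0.0018, -0.0219]
to (-110, -48, 28) total [ 15.4 129.5 -30.7] rows 4 each [0.0038, 0.0324, -0.0077]
side -1 outer y -70.0 guard x -76.9 yaw 0.050 res 1.7 n 12
```

Emit:
{"method": "play_rows", "body": {
  "travel": [
    [-0.019,0.001,-0.011],
    [-0.019,0.001,-0.011],
    [0.0038,0.032,-0.0076],
    [0.0038,0.032,-0.0076],
    [0.0038,0.032,-0.0076],
    [0.0038,0.032,-0.0076],
    [0,0,0],
    [0,0,0]
  ],
  "rotation": [
    [0,0,0],
    [0,0,0],
    [0,0,0],
    [0,0,0],
    [0,0,0],
    [0,0,0],
    [0,0,0],
    [0,0,0]
  ],
  "grip": [0,0,0,0,0,0,0,0]
}}

```text
clock: 14.97
position: [545.9, -144.2, 24.8]
ee_rot: [0.969, 0.024, 0.205, -0.136]
contact_force: [-1.3, 0.7, -1.0]
gripper_width: -0.1
```

```bash
python3 -c "
from h import *
go((-84,-49,26),(-61,-49,26));ori()
d=grab('top','t5.png');left_guard(d,1)
d=grab('side'); cv2.imwrite('pics/side2c.png',cv2.resize(d['image'][90:260,160:320],None,fx=3.5,fy=3.5,interpolation=cv2.INTER_CUBIC))"
```

```text
clock 14.97 tip shelf [-107.7  -49.7] z 29.3 heading -0.010 tilt 0.415 roll -0.253 q [-0.24  0.47 -0.33 -0.75 -0.55  2.46] F [-1.3  0.7 -1. ] w -0.1
to (-84, -49, 26) total [20.1 -0.1 13. ] rows 1 each [0.0201, -0.0001, 0.013]
to (-61, -49, 26) total [20.9 -0.3  9.7] rows 1 each [0.0209, -0.0003, 0.0097]
rotvec [ 0.018  0.002 -0.006] rows 1 each [0.0183, 0.0019, -0.0062]
side 1 outer y 114.7 guard x -67.1 yaw -0.082 res 0.1 n 11
```

View pics/side2c.png

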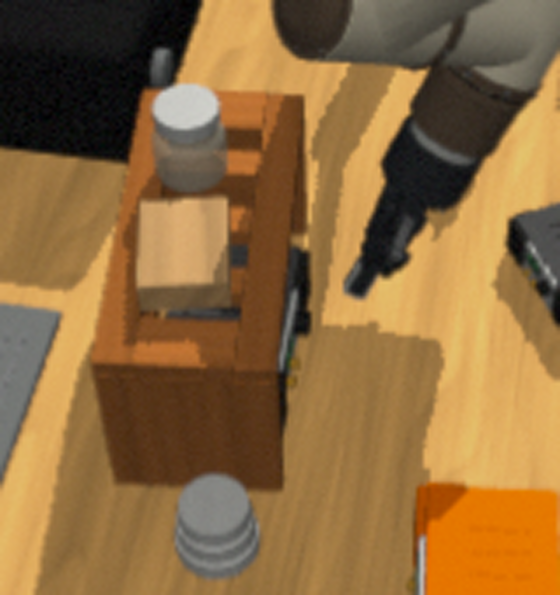

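The view shows the supply nearly inside (guards at crop (285,410) and (300,270)), the tool at (355,290), and nothing else disturbed. Next is the right push.

Emit:
{"method": "play_rows", "body": {
  "travel": [
    [0.01,0,0.0065],
    [0.01,0,0.0065],
    [0.0045,0,0.0021],
    [0.0045,0,0.0021],
    [0.0045,0,0.0021],
    [0.0045,0,0.0021],
    [0.003,0,0.0014],
    [0,0,0]
  ],
  "rotation": [
    [0,0,0],
    [0,0,0],
    [0,0,0],
    [0,0,0],
    [0,0,0],
    [0,0,0],
    [0,0,0],
    [0,0,0]
  ],
  "grip": [0,0,0,0,0,0,0,0]
}}

```text
clock: 15.73
position: [592.1, -135.3, 21.0]
ee_rot: [0.969, 0.027, 0.204, -0.136]
contact_force: [-2.4, -2.3, -0.1]
gripper_width: 0.4
```

```bash
python3 -c "
from h import *
go((-92,-50,28),(-92,88,28))
left_guard(grab('top'),1)"
```

```text
clock 15.73 tip shelf [-60.7 -46.3] z 25.5 heading -0.004 tilt 0.414 roll -0.253 q [-0.19  0.52 -0.25 -0.71 -0.56  2.38] F [-2.4 -2.3 -0.1] w 0.4
to (-92, -50, 28) total [-27.    3.2 -16.1] rows 1 each [-0.027, 0.0032, -0.0161]
to (-92, 88, 28) total [ -15.4 -133.5   31.3] rows 4 each [-0.0039, -0.0334, 0.0078]
side 1 outer y 114.5 guard x -64.1 yaw 0.013 res 0.4 n 11
```

Emit:
{"method": "play_rows", "body": {
  "travel": [
    [-0.0135,0.0015,-0.008],
    [-0.0135,0.0015,-0.008],
    [-0.0039,-0.0336,0.0079],
    [-0.0039,-0.0336,0.0079],
    [-0.0039,-0.0336,0.0079],
    [-0.0039,-0.0336,0.0079],
    [0,0,0],
    [0,0,0]
  ],
  "rotation": [
    [0,0,0],
    [0,0,0],
    [0,0,0],
    [0,0,0],
    [0,0,0],
    [0,0,0],
    [0,0,0],
    [0,0,0]
  ],
  "grip": [0,0,0,0,0,0,0,0]
}}

```text
clock: 16.45
position: [545.7, -2.0, 24.3]
ee_rot: [0.969, 0.029, 0.205, -0.137]
contact_force: [1.0, -0.4, -0.3]
gripper_width: -0.1
```

```bash
python3 -c "
from h import *
go((-70,91,26),(-58,91,26));ori()
d=grab('top');left_guard(d,-1)"
```

```text
clock 16.45 tip shelf [-91.   91.6] z 28.7 heading -0.001 tilt 0.416 roll -0.253 q [ 0.08  0.42 -0.44 -0.75 -0.37  2.21] F [ 1.  -0.4 -0.3] w -0.1
to (-70, 91, 26) total [18.1  1.2 11. ] rows 1 each [0.0181, 0.0012, 0.011]
to (-58, 91, 26) total [10.9 -0.   5. ] rows 1 each [0.0109, -0.0, 0.005]
rotvec [0.014 0.004 0.003] rows 1 each [0.0143, 0.0038, 0.0025]
side -1 outer y -67.6 guard x -61.2 yaw 0.038 res 0.4 n 12
```

Emit:
{"method": "play_rows", "body": {
  "travel": [
    [0.009,0.0006,0.0055],
    [0.009,0.0006,0.0055],
    [0.0045,0,0.0021],
    [0.0036,0,0.0017],
    [0.0027,0,0.0012],
    [0,0,0]
  ],
  "rotation": [
    [0,0,0],
    [0,0,0],
    [0,0,0],
    [0,0,0],
    [0,0,0],
    [0,0,0]
  ],
  "grip": [0,0,0,0,0,0]
}}

```text
clock: 17.0
position: [576.6, -1.9, 20.1]
ee_rot: [0.969, 0.026, 0.202, -0.137]
contact_force: [-3.8, 0.9, 2.7]
gripper_width: -0.0
```

```bash
python3 -c "
from h import *
go((-95,86,28),(-95,-46,28))"
```

```text
clock 17.00 tip shelf [-60.3  88. ] z 24.5 heading -0.006 tilt 0.410 roll -0.255 q [ 0.08  0.46 -0.38 -0.71 -0.38  2.16] F [-3.8  0.9  2.7] w -0.0
to (-95, 86, 28) total [-30.    1.4 -17.9] rows 1 each [-0.03, 0.0014, -0.0179]
to (-95, -46, 28) total [ 15.1 127.6 -30.1] rows 4 each [0.0038, 0.0319, -0.0075]
```

Emit:
{"method": "play_rows", "body": {
  "travel": [
    [0.0023,0,0.001],
    [0.0023,0,0.001],
    [0.0018,0,0.0008]
  ],
  "rotation": [
    [0,0,0],
    [0,0,0],
    [0,0,0]
  ],
  "grip": [0,0,0]
}}

```text
clock: 17.25
position: [582.1, -0.4, 20.0]
ee_rot: [0.97, 0.026, 0.201, -0.138]
contact_force: [-7.7, 3.0, 4.7]
gripper_width: -0.1
```

```bash
python3 -c "
from h import *
go((-95,86,28),(-95,-46,28))"
```

```text
clock 17.25 tip shelf [-54.6  88.8] z 24.4 heading -0.006 tilt 0.408 roll -0.256 q [ 0.08  0.47 -0.37 -0.7  -0.39  2.15] F [-7.7  3.   4.7] w -0.1
to (-95, 86, 28) total [-35.    2.2 -20.5] rows 1 each [-0.035, 0.0022, -0.0205]
to (-95, -46, 28) total [ 15.1 127.6 -30.3] rows 4 each [0.0038, 0.0319, -0.0076]
```

Emit:
{"method": "play_rows", "body": {
  "travel": [
    [-0.0175,0.001,-0.01],
    [-0.0175,0.001,-0.01],
    [0.0038,0.032,-0.0076],
    [0.0038,0.032,-0.0076],
    [0.0038,0.032,-0.0076],
    [0.0038,0.032,-0.0076],
    [0,0,0],
    [0,0,0]
  ],
  "rotation": [
    [0,0,0],
    [0,0,0],
    [0,0,0],
    [0,0,0],
    [0,0,0],
    [0,0,0],
    [0,0,0],
    [0,0,0]
  ],
  "grip": [0,0,0,0,0,0,0,0]
}}

```text
clock: 17.92
position: [561.7, -142.2, 24.4]
ee_rot: [0.969, 0.024, 0.205, -0.136]
contact_force: [-0.9, 0.5, 0.3]
gripper_width: 0.4
```

```bash
python3 -c "
from h import *
go((-70,-48,26),(-56,-48,26))
d=grab('top');left_guard(d,1)"
```

```text
clock 17.92 tip shelf [-91.7 -49.6] z 28.8 heading -0.010 tilt 0.415 roll -0.253 q [-0.22  0.48 -0.31 -0.73 -0.56  2.43] F [-0.9  0.5  0.3] w 0.4
to (-70, -48, 26) total [18.4 -1.1 11.9] rows 1 each [0.0184, -0.0011, 0.0119]
to (-56, -48, 26) total [12.7 -0.2  5.9] rows 1 each [0.0127, -0.0002, 0.0059]
side 1 outer y 117.0 guard x -55.6 yaw -0.027 res 0.4 n 11
```

Emit:
{"method": "play_rows", "body": {
  "travel": [
    [0.0092,-0.0005,0.006],
    [0.0092,-0.0005,0.006],
    [0.0045,0,0.0021],
    [0.0045,0,0.0021],
    [0.0027,0,0.0012],
    [0.0018,0,0.0008],
    [0,0,0]
  ],
  "rotation": [
    [0,0,0],
    [0,0,0],
    [0,0,0],
    [0,0,0],
    [0,0,0],
    [0,0,0],
    [0,0,0]
  ],
  "grip": [0,0,0,0,0,0,0]
}}

```text
clock: 18.55
position: [596.5, -133.3, 21.4]
ee_rot: [0.969, 0.027, 0.203, -0.136]
contact_force: [-2.3, -2.2, 2.4]
gripper_width: 0.0
```

```bash
python3 -c "
from h import *
go((-95,-50,28),(-95,88,28))
left_guard(grab('top'),1)"
```

```text
clock 18.55 tip shelf [-56.2 -44.8] z 25.9 heading -0.003 tilt 0.413 roll -0.253 q [-0.19  0.52 -0.25 -0.7  -0.56  2.37] F [-2.3 -2.2  2.4] w 0.0
to (-95, -50, 28) total [-33.9   4.8 -19.2] rows 1 each [-0.0339, 0.0048, -0.0192]
to (-95, 88, 28) total [ -15.4 -133.5   31.4] rows 4 each [-0.0039, -0.0334, 0.0078]
side 1 outer y 117.0 guard x -55.3 yaw 0.015 res 0.3 n 11
```

Emit:
{"method": "play_rows", "body": {
  "travel": [
    [0.0018,0,0.0008],
    [0.0018,0,0.0008]
  ],
  "rotation": [
    [0,0,0],
    [0,0,0]
  ],
  "grip": [0,0]
}}

```text
clock: 18.77
position: [599.0, -133.3, 21.3]
ee_rot: [0.969, 0.027, 0.202, -0.137]
contact_force: [-13.2, -5.9, 9.8]
gripper_width: 0.2
```

```bash
python3 -c "
from h import *
go((-95,-50,28))
left_guard(grab('top'),1)"
```

```text
clock 18.77 tip shelf [-53.6 -45.1] z 25.7 heading -0.004 tilt 0.411 roll -0.254 q [-0.19  0.52 -0.24 -0.7  -0.56  2.36] F [-13.2  -5.9   9.8] w 0.2
to (-95, -50, 28) total [-36.1   4.5 -20.3] rows 1 each [-0.0361, 0.0045, -0.0203]
side 1 outer y 116.6 guard x -54.9 yaw 0.014 res 0.3 n 11
```

Emit:
{"method": "play_rows", "body": {
  "travel": [
    [-0.018,0.001,-0.0105],
    [-0.018,0.001,-0.0105],
    [-0.0039,-0.0336,0.0079],
    [-0.0039,-0.0336,0.0079],
    [-0.0039,-0.0336,0.0079],
    [-0.0039,-0.0336,0.0079],
    [0,0,0],
    [0,0,0]
  ],
  "rotation": [
    [0,0,0],
    [0,0,0],
    [0,0,0],
    [0,0,0],
    [0,0,0],
    [0,0,0],
    [0,0,0],
    [0,0,0]
  ],
  "grip": [0,0,0,0,0,0,0,0]
}}

```text
clock: 19.48
position: [544.4, -0.4, 25.6]
ee_rot: [0.969, 0.029, 0.205, -0.137]
contact_force: [0.1, -0.5, 0.7]
gripper_width: 0.1
```

```bash
python3 -c "
from h import *
go((-65,90,26),(-57,90,26))
d=grab('top');left_guard(d,-1)"
```

```text
clock 19.48 tip shelf [-92.1  93.4] z 30.0 heading -0.001 tilt 0.416 roll -0.253 q [ 0.08  0.41 -0.45 -0.75 -0.37  2.21] F [ 0.1 -0.5  0.7] w 0.1
to (-65, 90, 26) total [23.4  4.2 14.1] rows 1 each [0.0234, 0.0042, 0.0141]
to (-57, 90, 26) total [ 7.3 -0.   3.3] rows 1 each [0.0073, -0.0, 0.0033]
side -1 outer y -68.4 guard x -54.6 yaw 0.045 res 0.9 n 12
```

Emit:
{"method": "play_rows", "body": {
  "travel": [
    [0.0117,0.002,0.007],
    [0.0117,0.002,0.007],
    [0.0045,0,0.0021],
    [0.0036,0,0.0017],
    [0.0018,0,0.0008],
    [0,0,0]
  ],
  "rotation": [
    [0,0,0],
    [0,0,0],
    [0,0,0],
    [0,0,0],
    [0,0,0],
    [0,0,0]
  ],
  "grip": [0,0,0,0,0,0]
}}

```text
clock: 20.03
position: [582.3, -2.4, 21.2]
ee_rot: [0.969, 0.026, 0.204, -0.136]
contact_force: [0.6, 0.1, 0.1]
gripper_width: 0.1
```

```bash
python3 -c "
from h import *
go((-90,88,28))"
```

```text
clock 20.03 tip shelf [-54.7  86.9] z 25.6 heading -0.006 tilt 0.415 roll -0.253 q [ 0.08  0.46 -0.37 -0.71 -0.38  2.16] F [0.6 0.1 0.1] w 0.1
to (-90, 88, 28) total [-31.2  -1.4 -16.6] rows 1 each [-0.0312, -0.0014, -0.0166]
```

Not yet touching at -54.7, so I'll advance gently until the lip pushes back.

Emit:
{"method": "play_rows", "body": {
  "travel": [
    [0.0014,0,0.0006],
    [0.0014,0,0.0006],
    [0,0,0]
  ],
  "rotation": [
    [0,0,0],
    [0,0,0],
    [0,0,0]
  ],
  "grip": [0,0,0]
}}

```text
clock: 20.28
position: [583.2, -1.8, 20.9]
ee_rot: [0.969, 0.026, 0.203, -0.136]
contact_force: [-5.5, -2.3, 3.8]
gripper_width: 0.0
```

```bash
python3 -c "
from h import *
go((-90,88,28))"
```

```text
clock 20.28 tip shelf [-53.8  87.4] z 25.3 heading -0.005 tilt 0.411 roll -0.254 q [ 0.08  0.47 -0.37 -0.7  -0.39  2.15] F [-5.5 -2.3  3.8] w 0.0
to (-90, 88, 28) total [-31.9  -1.  -17.3] rows 1 each [-0.0319, -0.001, -0.0173]
```

Emit:
{"method": "play_rows", "body": {
  "travel": [
    [0.0018,0,0.0008],
    [0.0009,0,0.0004],
    [0,0,0]
  ],
  "rotation": [
    [0,0,0],
    [0,0,0],
    [0,0,0]
  ],
  "grip": [0,0,0]
}}

```text
clock: 20.53
position: [583.3, -1.5, 20.2]
ee_rot: [0.97, 0.026, 0.2, -0.137]
contact_force: [-12.0, -3.2, 8.6]
gripper_width: 0.2
```

```bash
python3 -c "
from h import *
go((-90,88,28))"
```

```text
clock 20.53 tip shelf [-53.6  87.6] z 24.6 heading -0.004 tilt 0.407 roll -0.255 q [ 0.08  0.47 -0.37 -0.7  -0.39  2.15] F [-12.   -3.2   8.6] w 0.2
to (-90, 88, 28) total [-31.9  -0.9 -17.9] rows 1 each [-0.0319, -0.0009, -0.0179]
```

Both corners stop hard at the same depth (-53.6). I'll follow with one gentle right push in turn, in case the right corner fell back.

Emit:
{"method": "play_rows", "body": {
  "travel": [
    [-0.0175,0.001,-0.0105],
    [-0.0175,0.001,-0.0105],
    [0.0038,0.032,-0.0076],
    [0.0038,0.032,-0.0076],
    [0.0038,0.032,-0.0076],
    [0.0038,0.032,-0.0076],
    [0,0,0],
    [0,0,0]
  ],
  "rotation": [
    [0,0,0],
    [0,0,0],
    [0,0,0],
    [0,0,0],
    [0,0,0],
    [0,0,0],
    [0,0,0],
    [0,0,0]
  ],
  "grip": [0,0,0,0,0,0,0,0]
}}

```text
clock: 21.2
position: [564.0, -142.0, 25.7]
ee_rot: [0.969, 0.025, 0.205, -0.136]
contact_force: [0.2, 0.1, -0.5]
gripper_width: 0.2
```

```bash
python3 -c "
from h import *
go((-65,-45,26),(-55,-45,26))
d=grab('top');left_guard(d,1)"
```

```text
clock 21.20 tip shelf [-89.5 -49.6] z 30.1 heading -0.009 tilt 0.415 roll -0.253 q [-0.22  0.48 -0.3  -0.73 -0.56  2.43] F [ 0.2  0.1 -0.5] w 0.2
to (-65, -45, 26) total [20.  -3.7 14.9] rows 1 each [0.02, -0.0037, 0.0149]
to (-55, -45, 26) total [ 9.1 -0.1  4.2] rows 1 each [0.0091, -0.0001, 0.0042]
side 1 outer y 116.8 guard x -54.9 yaw 0.011 res 0.3 n 11
```

Emit:
{"method": "play_rows", "body": {
  "travel": [
    [0.01,-0.0018,0.0074],
    [0.01,-0.0018,0.0074],
    [0.0045,0,0.0021],
    [0.0036,0,0.0017],
    [0.0018,0,0.0008],
    [0.0014,0,0.0006],
    [0.0009,0,0.0004],
    [0,0,0]
  ],
  "rotation": [
    [0,0,0],
    [0,0,0],
    [0,0,0],
    [0,0,0],
    [0,0,0],
    [0,0,0],
    [0,0,0],
    [0,0,0]
  ],
  "grip": [0,0,0,0,0,0,0,0]
}}

```text
clock: 21.92
position: [598.4, -130.2, 21.2]
ee_rot: [0.969, 0.027, 0.202, -0.138]
contact_force: [-7.4, 1.6, 4.5]
gripper_width: 0.0
```

```bash
python3 -c "
from h import *
go((-85,-45,28))"
```

```text
clock 21.92 tip shelf [-53.9 -41.9] z 25.5 heading -0.004 tilt 0.410 roll -0.256 q [-0.18  0.52 -0.24 -0.7  -0.56  2.36] F [-7.4  1.6  4.5] w 0.0
to (-85, -45, 28) total [-27.    2.6 -15.8] rows 1 each [-0.027, 0.0026, -0.0158]
```

Emit:
{"method": "play_rows", "body": {
  "travel": [
    [0.0018,0,0.0008],
    [0,0,0]
  ],
  "rotation": [
    [0,0,0],
    [0,0,0]
  ],
  "grip": [0,0]
}}

```text
clock: 22.08
position: [598.5, -130.1, 20.9]
ee_rot: [0.97, 0.027, 0.201, -0.138]
contact_force: [-11.0, -1.0, 8.5]
gripper_width: -0.5
```

Emit:
{"method": "play_rows", "body": {
  "travel": [
    [-0.0135,0.001,-0.007],
    [-0.023,0.001,-0.012],
    [-0.023,0.001,-0.012],
    [0,0,-0.03],
    [0,0,-0.03],
    [0,0.03,-0.02],
    [0,0.03,-0.02],
    [-0.02,0.03,-0.02],
    [-0.02,0.03,-0.02],
    [-0.02,0.03,-0.02],
    [-0.02,0,0],
    [0,0,0]
  ],
  "rotation": [
    [0,0,0],
    [0,0,0],
    [0,0,0],
    [0,0,0],
    [0,0,0],
    [0,0,0],
    [0,0,0],
    [0,0,0],
    [0,0,0],
    [0,0,0],
    [0,0,0],
    [0,0,0]
  ],
  "grip": [0,0,0,0,0,0,0,0,0,0,0,0]
}}

```text
clock: 23.08
position: [414.0, -331.0, 93.4]
ee_rot: [0.969, 0.023, 0.204, -0.137]
contact_force: [-0.2, 1.0, -0.6]
gripper_width: 0.0
```

```bash
python3 -c "
from h import *
go((-85,-45,28))
d=grab('top'); supply(d); left_guard(d,1); left_guard(d,-1)
e=grab('side')
a=cv2.resize(d['image'][110:250,170:340],None,fx=2.3,fy=2.8,interpolation=cv2.INTER_CUBIC);b=cv2.resize(e['image'][90:250,160:320],None,fx=2.4,fy=2.45,interpolation=cv2.INTER_CUBIC)
cv2.imwrite('pics/end.png',np.hstack([a,b]))"
```

```text
clock 23.08 tip shelf [-260.9 -219.5] z 97.8 heading -0.012 tilt 0.413 roll -0.256 q [-0.69  0.39 -0.26 -0.63 -0.89  2.7 ] F [-0.2  1.  -0.6] w 0.0
to (-85, -45, 28) total [ 110.9 -153.3  174.5] rows 5 each [0.0222, -0.0307, 0.0349]
n 22 res 0.3 y ext -68 114 yaw 0.001 guard x L -54.9 R -54.8 (home -55) mid y 22.8
side 1 outer y 116.6 guard x -54.9 yaw 0.011 res 0.2 n 11
side -1 outer y -68.4 guard x -54.5 yaw 0.039 res 1.0 n 12
```

View pics/end.png

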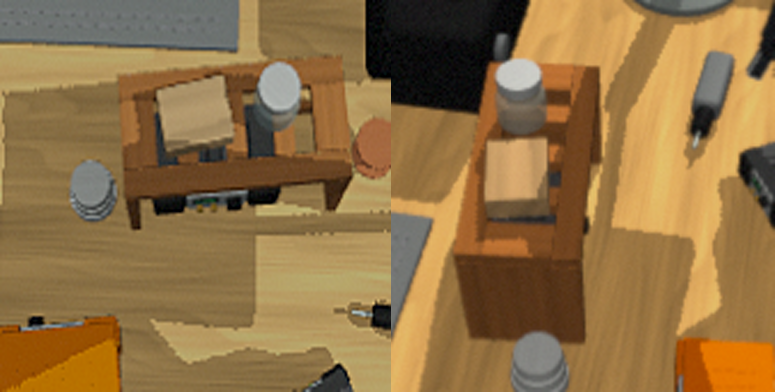

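The supply sits under the shelf, both guards in line (left panel (170,203) and (265,195)). The jar, box, tins, spool and rotary tool are where they were, and the arm is clear.

```bash
python3 -c "
from bench import workorder
print(workorder.job_done())"
```

```text
the job is handed in; nothing more can be done
None
```

The power supply is home: I walked it under the shelf with 14 short pushes on the guards, strictly left then right, starting on the left. I handed it in at about 23 s of the 58 s allowed.

- **Contact with the lip:** on its last push each corner stopped hard at almost the same depth, 53.6 mm before the shelf's origin on the left and about 53.8 mm on the right. The push force rose to about 15 N each time, well above the sliding force.
- **Squareness:** the last top view puts the guard faces at -54.9 mm (left) and -54.8 mm (right), against -55 mm for home, with the supply turned 0.001 rad from the shelf. Fits on each guard alone read 0.011 and 0.039 rad. I trusted the fit over both guards, because each guard is only about 12 pixels wide.
- **Sideways position:** the supply sits about 23 mm left of the shelf's middle, where it started about 15 mm left. It is still clear of both side walls.
- **Other things:** the tool stayed off the panel. In the last picture the jar, box, tins, spool and rotary tool look unmoved. The steel block was outside that picture, but the arm never worked near it. The arm was clear of everything when I handed in.
- **Pauses within pushes:** I stopped briefly to read the force during the later pushes on both corners, then carried on without leaving the guard, so I count each as one push.

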